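Make up a ball-lock gauging arbor with a gear and snap its cap on

TASK

Load the grey gauging arbor for the gear check: lower over its post first the blue support flange, then the steel gear, then the brass sleeve, each hub upward and fully down on the one below, without letting them drop. Then push the red cap onto the top of the post until it snaps past the two sprung brass domes and sits on the sleeve. Let go of everything, and do not shift the vial, the wooden stamp or the tape roll that stand around.

Things in the scene. Friction and masses are not known exactly. Their poses are not given: they have to be found in the camera images.
- arbor_seat (a point): Grey round arbor base (130 mm diameter, fixed to the bench) with an upright steel post. This point is on the post's axis at the seat, a flat 82 mm collar face 20 mm above the bench; z up. Above the seat the post is 31 mm in diameter up to 78 mm, tapers to 18 mm at 87 mm and goes on as an 18 mm neck to a rounded tip 116 mm above the seat.
- arbor_balls (a point): On the post's axis, 104 mm above the seat, midway between two rounded brass domes that stand 3.5 mm out of the neck on either side along y. They are sprung and yield inward; the flange, gear and sleeve pass them without touching. Pressing the cap past them takes about 5 to 9 N; then they spring out above its lip.
- support_center (a point): Blue support flange, 180 g: disc 90 mm diameter, 8 mm thick, with a hub 46 mm diameter standing 20 mm above it; 28 mm high in all, through bore 34 mm. Point at the centre, half-way up (14 mm above its underside), z up along the bore. It starts disc down, hub up. First on the post.
- gear_center (a point): Steel gear, 250 g: toothed disc 86 mm diameter, 14 mm thick, with a hub 46 mm diameter standing 16 mm above it; 30 mm high in all, through bore 34 mm. Point at the centre, half-way up (15 mm above its underside), z up along the bore. It starts disc down, hub up. Second on the post.
- sleeve_center (a point): Plain brass sleeve with two dark bands, 160 g: outside diameter 46 mm, 34 mm high, through bore 34 mm. Point at the centre, half-way up (17 mm above its underside), z up. Starts standing upright. Third on the post.
- cap_center (a point): Red cap, 100 g, 38 mm high: foot flange 64 mm diameter, 10 mm high, then a ribbed knob 44 mm diameter, closed on top. A 21 mm hole underneath, its lip 6 mm thick, opens into a 30 mm cavity. Point half-way up (19 mm above the underside), z up. Starts foot down. Snapped on, its underside sits on the sleeve 92 mm above the seat; unpressed it stops on the domes, 17 mm higher.
- vial: Bystander: small vial with a black lid, 26 mm diameter, 52 mm tall, origin at the underside centre.
- wood_stamp: Bystander: wooden hand stamp standing upright, 24 x 34 x 60 mm, origin at the underside centre.
- tape: Bystander: roll of tan tape lying flat, 87 mm diameter, 19 mm high, origin at the underside centre.
Mind the look-alikes: they are no part of the job. What is meant by the part that bears gear_center is not turquoise, and is the larger of those in its own colour.

How it is judged:
By the outcome, as a careful person would: the job done as asked, in the order asked, and still so for the second after the job is handed in, with the robot touching nothing.
It also fails if it takes over 72 s, if anything falls off the work surface, if the arm or the gripper's body presses on something with over 40 N, if the wrist force passes 120 N, or if a joint passes its speed limit or range.

ROBOT

A 6-joint arm with a two-finger parallel gripper is mounted at the origin on a cart in front of the work surface, level with it; the furniture and walls round the work are solid. World frame = base frame: x ahead of the robot, y to its left, z up, the work surface at z = 0. Lengths are in m, angles in rad, forces in N, time in s.
With the tool pointing down it reaches from about 0.3 to 0.875 m from the base axis. Payload 6.4 kg.
Tool frame: the origin (TCP) lies between the finger pads; the fingertips stand 22 mm ahead of it and the grasp point (between the pads) lies 3 mm ahead of it; z points along the fingers, y is the line along which they close (so a half turn about z gives the same grasp; the last joint's range is limited). The gripper opens to 85 mm and grips with 20 to 120 N. Pads are 22 mm wide; open, the fingers measure 114 mm over their backs; the gripper's body (76 mm by 85 mm) begins 54 mm behind the grasp point. The pads swing forward as they close: fully open they stand 13 mm farther back than shut.
Start: joints at [0.946, 0.181, 1.607, -0, 1.354, -0.206], TCP at [0.234, 0.525, 0.227] pointing down, gripper open.
Joint ranges: [-2.99, 2.99], [-0.89, 2.07], [0.3, 2.58], [-1.14, 4.28], [0, 2.63], [-3.12, 3.12]. Speed limits (rad/s): [2.57, 2.57, 3.01, 3.14, 3.14, 3.14].

INTERFACE

Orientations are given as a rotation vector (axis times angle).
In Python, from rig import ctrl, optics, nets gives the robot as it stands. The module is installed in compiled form; this text tells all that it offers.
- The arm moves only by the tool move_arm, never from a script. Its argument "commands" is a list of rows, each an object of numbers: "wx", "wy", "wz": the turn, a rotation vector about the tool's x, y, z normalised to -1 to 1, where 1 is 90 degrees; "dx", "dy", "dz": the shift along the tool's x, y, z normalised to -1 to 1, where 1 is 750 mm; "grip": the opening, from -1 (shut) to 1 (fully open). A call has 1 to 8 rows; each row is the pose to reach, as a shift and turn from the pose commanded when the call began, along the tool's axes at that moment; what a row does not reach only later rows make up. A row lasts 1/12 s, in which the tool goes at most 41.7 mm and 7.16 degrees, less where a joint would pass 70% of its speed; a pose out of reach is approached as far as the arm can. A call with a number of a shift or a turn outside -1 to 1 is refused whole. A call with a gripper value outside its range is refused whole. The fingers move at their own pace and stop on an object; "squeeze" is the grip in N (left out, the last holds). Time passes only in rows, so rows that repeat a pose let the fingers close. It gives the time, the measured TCP pose, the force, the opening and the grip force at its end, in the units of the state.
- ctrl.state(): the state, without advancing time (a new reading comes with each control period).
- optics.read_camera(name): name is "scene" or "top"; returns (picture, depth): 480x640x3 uint8, blue, green, red; 480x640 float32, m along the optical axis (not along the pixel's ray), 0 where there is no reading.
- optics.camera_model(name): a dict with "fx", "fy", "cx", "cy" (pixels), "origin" and "attitude" of the camera in the world. Camera axes: x right, y up, looking along -z (the intrinsics and any distortion apply to the point x, -y, -z); pixel columns grow to the right and rows downward; lengths in m; the calibration is good to about 2 mm. A picture is of the moment at which its call begins. camera_model takes no time and is no camera call.
- ctrl.job_done(): hands the job in; it is judged then, once.
Trained networks look in the newest picture that a camera, given by its name, has taken for a name from the list of things; names that differ only in an ending like _2 or _b are one class to them, and where a whole thing is asked for, a point or a joint stands for the part that bears it (a point fixed in the world has none). Each returns a list of dicts, best first, with "conf" (0 to 1); they miss things now and then, are a little off and sometimes report something else, mostly with a low value. They report only what shows in the picture. A call takes as long as a camera call. They do not tell look-alikes from the thing itself.
- nets.search_frame(camera, thing): "rect" ([centre column, centre row, width, height] in pixels, round what is visible of it).
- nets.cut_out(camera, thing): "pixels" (480x640 bool, what is visible of it) and "rect" ([centre column, centre row, width, height] in pixels, round what is visible of it).
- nets.pinpoint(camera, thing): "at" ([column, row] in pixels: a listed point, or the origin of a listed thing).
The state is a dict: "clock": time; "joint_pos": joint angles; "qvel": joint speeds; "effort": joint torques, N m; "eef_pos": TCP position; "orientation": TCP orientation; "ft_force": force on the tool from outside, world axes, zero at the start; "wrist_torque": the same for the moment, N m; "finger_gap": finger opening in m; "gripper_force": force on a finger pad.
Only numpy, scipy, OpenCV 4.12 (cv2) and the standard library are available. Lean on these libraries where they do the work, as an engineer would, in place of code of your own. Each camera call takes 0.05 s, during which the arm holds its last target. There are 200 camera calls.

## Working session

There is one attempt and no reset: what is moved stays moved. The work goes in short steps, Python scripts to look and compute and a tool call to move; the robot and the scene stay as the last step left them, time stands still between calls to the robot, and variables do not carry over. Pictures are saved under pics/ and viewed, at most 10 in all, crops included, and the job is handed in when it is done.

Besides the shell and the picture viewer there is one more tool, called by a JSON object that holds its "api" and its "payload". move_arm: Moves the arm, as the interface text tells. Its arguments: {"type":"object","properties":{"commands":{"type":"array"},"squeeze":{"type":"number"}},"required":["commands"]}

```bash
mkdir -p pics; ls; python3 - <<'E'
from rig import ctrl, optics, nets
import cv2
s=ctrl.state(); print({k:(v if not hasattr(v,'round') else v) for k,v in s.items()})
for n in("scene","top"):
    p,d=optics.read_camera(n); cv2.imwrite(f"pics/{n}0.png",p)
    print(n,optics.camera_model(n))
E
```

```text
pics
{'clock': 0.0, 'joint_pos': array([ 9.45697981e-01,  1.81559625e-01,  1.60798746e+00,  1.52367138e-05,
        1.35378039e+00, -2.06295719e-01]), 'qvel': array([-0.00034823,  0.00019451, -0.00082509, -0.0011834 , -0.00041509,
       -0.00031401]), 'effort': array([-2.72752979e-03, -4.44898117e+01, -3.51309335e+01, -5.59261316e-04,
        9.63793223e-03, -1.24305822e-05]), 'eef_pos': array([0.23348539, 0.52486582, 0.22598363]), 'orientation': array([-6.52912858e-01, -3.07226565e+00,  2.48297776e-03]), 'ft_force': array([-0.23526566,  0.22991893,  0.00026572]), 'wrist_torque': array([-0.02081682, -0.05757841, -0.00497442]), 'gripper_force': 0.0, 'finger_gap': 0.08544047335494388}
scene {'fx': 563.984465950566, 'fy': 563.984465950566, 'cx': 323.806487110011, 'cy': 226.6266196485707, 'origin': array([-0.06963688, -0.57569456,  0.80140421]), 'attitude': array([ 0.85431422, -0.34066867, -0.74919209])}
top {'fx': 466.0133835042732, 'fy': 466.0133835042732, 'cx': 319.6088725116333, 'cy': 238.98911981921063, 'origin': array([0.3780942 , 0.06013998, 0.96983523]), 'attitude': array([ 0.17368636, -0.13670321, -1.56633597])}
```

View pics/top0.png

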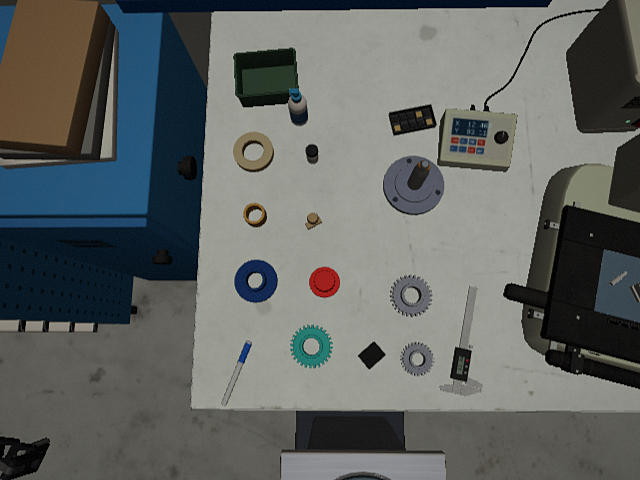

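View pics/scene0.png

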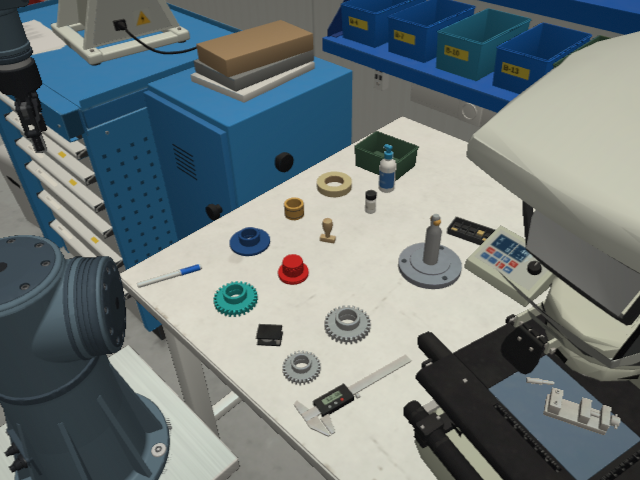

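Top view: blue flange (256,281), sleeve (255,214), red cap (324,282) and arbor (414,185). Bystanders: tape (253,152), vial (312,153), stamp (313,220). Three things could be taken for the gear: turquoise (312,346), large steel (411,296) and small steel (417,358). By the description it is the large steel one at (411,296).

```bash
cat > h.py <<'E'
from rig import ctrl, optics, nets
import numpy as np, cv2
from scipy.spatial.transform import Rotation as R
from scipy.optimize import least_squares
def cloud(n):
    p,d=optics.read_camera(n); m=optics.camera_model(n)
    v,u=np.mgrid[:480,:640]
    P=np.stack([(u-m['cx'])/m['fx']*d,-(v-m['cy'])/m['fy']*d,-d],-1)
    W=P@R.from_rotvec(m['attitude']).as_matrix().T+m['origin']
    W[d==0]=np.nan
    return p,W
def proj(n,X):
    m=optics.camera_model(n); c=R.from_rotvec(m['attitude']).inv().apply(np.asarray(X)-m['origin'])
    return np.array([m['cx']+m['fx']*c[...,0]/-c[...,2], m['cy']-m['fy']*c[...,1]/-c[...,2]]).T
def near(W,c,r,z0,z1):
    k=(np.hypot(W[...,0]-c[0],W[...,1]-c[1])<r)&(W[...,2]>z0)&(W[...,2]<z1); return W[k]
def circ(P):  # hull-based circle fit
    h=cv2.convexHull(P[:,:2].astype(np.float32))[:,0]
    s=least_squares(lambda q:np.hypot(h[:,0]-q[0],h[:,1]-q[1])-q[2],[*h.mean(0),.03],loss='soft_l1',f_scale=.001).x
    return s
E
python3 - <<'E'
from h import *
np.set_printoptions(precision=4,suppress=True)
p,W=cloud('top')
items=dict(flange=(256,281,.028,.023),gear=(411,296,.030,.023),smallgear=(417,358,0,0),sleeve=(255,214,.034,.023),cap=(324,282,.038,.022),arbor=(414,195,.02,.041),vial=(312,153,.052,0),stamp=(313,220,.06,0),tape=(253,140,.019,0),box=(478,138,0,0),turq=(312,346,0,0),pen=(247,350,0,0),cal=(462,360,0,0),bottle=(297,107,0,0))
ps,Ws=cloud('scene')
for n,(u,v,h,r) in items.items():
    c=np.nanmedian(W[v-3:v+4,u-3:u+4].reshape(-1,3),0)
    for nm,w in(('top',W),('scn',Ws)):
        a=near(w,c,.075,.003,.3)
        out=[nm,'zmax',np.percentile(a[:,2],99) if len(a) else 0]
        if h and r:
            b=near(w,c,.06,h-.003,h+.003); 
            if len(b)>20: out+=['topfit',circ(b),'cen',b[:,:2].mean(0)]
        elif len(a)>5: b=near(w,c,.045,.005,.3); out+=['cen',b[:,:2].mean(0),np.ptp(b[:,:2],axis=0)]
        print(n,c if nm=='top' else '',*out)
for nm,w in(('top',W),('scn',Ws)):
  for c,z0,z1 in(((.49,-.135),.1,.15),((.49,-.135),.125,.15)):
    a=near(w,c,.07,z0,z1); print(nm,'post',len(a),a.mean(0),a.min(0),a.max(0))
  # bench plane
  t=near(w,(.3,.0),.4,-.004,.004); print('bench',np.median(t[:,2]))
# left furniture: highest obstacles
for y in np.arange(.2,.6,.05):
    k=(abs(W[...,1]-y)<.025); 
    print('y%.2f'%y,[ '%.2f'%np.nanmax(np.where(k&(abs(W[...,0]-x)<.05),W[...,2],-1)) for x in np.arange(0,.9,.1)])
cv2.imwrite('pics/crop.png',cv2.resize(p[250:390,280:480],None,fx=4,fy=4,interpolation=cv2.INTER_CUBIC))
E
```

```text
flange [ 0.4832  0.2163 -0.    ] top zmax 0.030095585611329984 topfit [0.4847 0.2165 0.0224] cen [0.4841 0.2163]
flange  scn zmax 0.029195261529958192 topfit [0.4841 0.216  0.0228] cen [0.4831 0.2153]
gear [ 0.4517 -0.1054  0.0001] top zmax 0.032196376458838535 topfit [ 0.4538 -0.1028  0.0225] cen [ 0.4534 -0.1031]
gear  scn zmax 0.03155393697285122 topfit [ 0.4534 -0.1038  0.023 ] cen [ 0.4524 -0.1045]
smallgear [ 0.3277 -0.113   0.0013] top zmax 0.02542369160116374 cen [ 0.328  -0.1104] [0.0679 0.0643]
smallgear  scn zmax 0.02429887065297168 cen [ 0.3248 -0.1147] [0.0665 0.0671]
sleeve [0.6275 0.2223 0.0003] top zmax 0.036005725795030766 topfit [0.6222 0.22   0.0225] cen [0.6217 0.2196]
sleeve  scn zmax 0.03574995140201665 topfit [0.6215 0.2191 0.023 ] cen [0.6203 0.2172]
cap [0.4769 0.0734 0.038 ] top zmax 0.04131919957466498 topfit [0.4815 0.0739 0.0205] cen [0.4815 0.0739]
cap  scn zmax 0.040050170454115505 topfit [0.4811 0.0728 0.0206] cen [0.4808 0.0726]
arbor [ 0.662  -0.1163  0.0203] top zmax 0.1359407307819985 topfit [ 0.6711 -0.1166  0.0519] cen [ 0.6769 -0.1147]
arbor  sc
[... 895 characters left out ...]
0.0843 0.0871]
pen [0.343  0.2284 0.0114] top zmax 0.01620107558513526 cen [0.3332 0.2364] [0.0667 0.0728]
pen  scn zmax 0.01583445351365066 cen [0.3316 0.2342] [0.0611 0.0351]
cal [ 0.3247 -0.1988  0.0135] top zmax 0.0222503221388098 cen [ 0.3208 -0.198 ] [0.0888 0.0574]
cal  scn zmax 0.021465762873014826 cen [ 0.3182 -0.2003] [0.0889 0.0476]
bottle [0.8353 0.1284 0.0799] top zmax 0.12384058409899663 cen [0.8399 0.1285] [0.0676 0.0713]
bottle  scn zmax 0.1218867100402219 cen [0.8406 0.1227] [0.0412 0.0395]<stdin>:18: RuntimeWarning: Mean of empty slice.
  ret = um.true_divide(
Traceback (most recent call last):
ValueError: zero-size array to reduction operation minimum which has no identity
```

```bash
python3 - <<'E'
from h import *
np.set_printoptions(precision=4,suppress=True)
for nm in('top','scene'):
  p,w=cloud(nm)
  if nm=='top': cv2.imwrite('pics/crop.png',cv2.resize(p[250:390,280:480],None,fx=4,fy=4,interpolation=cv2.INTER_CUBIC)); W=w
  for z0,z1,r in((.11,.15,.06),(.12,.15,.06),(.13,.15,.06),(.017,.0235,.047),(.003,.016,.08)):
    a=near(w,(.672,-.116),r,z0,z1)
    if len(a)>5: print(nm,z0,len(a),a.mean(0),a.min(0),a.max(0),circ(a))
  m=nets.pinpoint(nm,'arbor_seat'); b=nets.pinpoint(nm,'arbor_balls')
  print([(x['at'],x['conf']) for x in m+b], proj(nm,[[.672,-.116,.02],[.672,-.116,.124]]))
for y in np.arange(-.3,.65,.05):
    k=(abs(W[...,1]-y)<.025)
    print('y%.2f'%y,[ '%.2f'%np.nanmax(np.where(k&(abs(W[...,0]-x)<.05),W[...,2],-1)) for x in np.arange(0,.95,.1)])
E
```

```text
top 0.11 125 [ 0.6871 -0.1154  0.1295] [ 0.6802 -0.129   0.1101] [ 0.6977 -0.1052  0.1389] [ 0.6883 -0.116   0.0112]
top 0.12 110 [ 0.6876 -0.1155  0.1316] [ 0.6802 -0.129   0.121 ] [ 0.6977 -0.1052  0.1389] [ 0.6883 -0.116   0.0112]
top 0.13 74 [ 0.6885 -0.116   0.1343] [ 0.6809 -0.1262  0.13  ] [ 0.6977 -0.1071  0.1389] [ 0.6888 -0.1163  0.0095]
top 0.017 755 [ 0.6751 -0.1141  0.0199] [ 0.6282 -0.1616  0.017 ] [ 0.7181 -0.0705  0.0235] [ 0.6726 -0.1158  0.0459]
top 0.003 1238 [ 0.6792 -0.1137  0.013 ] [ 0.5947 -0.1948  0.003 ] [ 0.7519 -0.0381  0.016 ] [ 0.6729 -0.1173  0.0783]
[([412.1, 182.4], 0.79), ([421.6, 166.6], 0.41), ([255.7, 280.9], 0.32), ([421.9, 161.6], 0.77)] [[413.6711 190.5558]
 [423.2434 174.1842]]
scene 0.11 130 [ 0.6849 -0.1201  0.1261] [ 0.6788 -0.1297  0.1101] [ 0.6946 -0.1055  0.1377] [ 0.687  -0.1197  0.0091]
scene 0.12 97 [ 0.6853 -0.1204  0.13  ] [ 0.6789 -0.1297  0.1201] [ 0.6946 -0.1055  0.1377] [ 0.6866 -0.1194  0.0094]
scene 0.13 52 [ 0.6864 -0.1192  0.1339] [ 0.6796 -0.1273  0.1302] [ 0.6946 -0.11    0.1377] [ 0.687  -0.1187  0.0082]
scene 0.017 585 [ 
[... 1346 characters left out ...]
1', '0.02', '0.02', '0.03', '0.04', '0.02', '0.02', '0.28']
y0.30 ['-0.75', '-0.75', '0.01', '0.01', '0.01', '0.01', '0.01', '0.01', '0.01', '0.28']
y0.35 ['-0.75', '-0.75', '0.01', '0.00', '0.00', '0.01', '0.00', '0.07', '0.00', '0.28']
y0.40 ['-0.75', '-0.75', '-1.00', '-1.00', '-1.00', '-0.04', '0.19', '0.19', '0.19', '0.28']
y0.45 ['-0.75', '-0.75', '0.35', '-1.00', '-1.00', '-0.04', '0.19', '0.30', '0.30', '0.30']
y0.50 ['-0.75', '-0.75', '0.35', '-1.00', '-1.00', '-1.00', '0.19', '0.30', '0.30', '0.30']
y0.55 ['-0.75', '-0.75', '-0.75', '-0.75', '-0.75', '-0.75', '0.19', '0.30', '0.30', '0.30']
y0.60 ['-0.75', '-0.75', '-0.75', '-0.75', '-0.75', '-0.75', '0.19', '0.30', '0.30', '0.30']
```

View pics/crop.png

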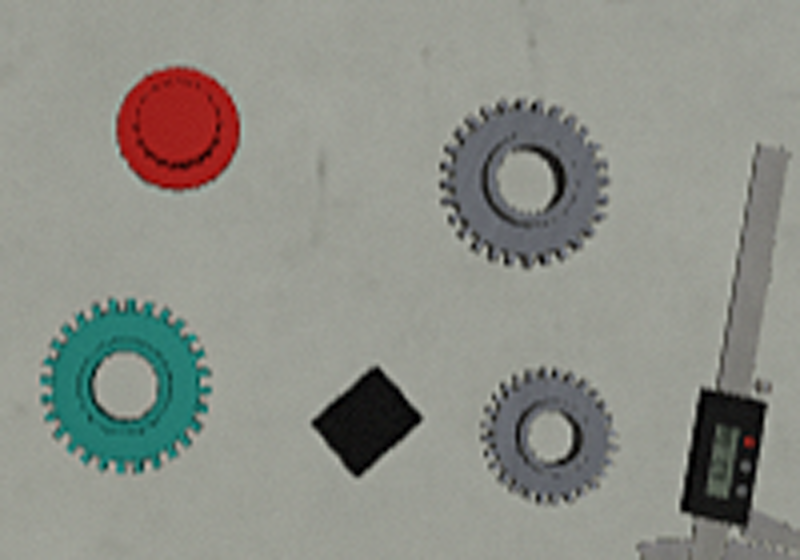

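The crop confirms the choice: the large steel gear at crop (525,183) is clearly bigger than the small one at (550,437), and the third is turquoise. The arbor axis is near (0.688,-0.117). I'll make a first approach move, which also gives me arm kinematics data.

{"api": "move_arm", "payload": {"commands": [{"dx": -0.41,"dy": -0.22,"dz": 0.0,"grip": 1},{"dx": -0.41,"dy": -0.22,"grip": 1},{"dx": -0.41,"dy": -0.22,"grip": 1},{"dx": -0.41,"dy": -0.22,"grip": 1},{"dx": -0.41,"dy": -0.22,"grip": 1},{"dx": -0.41,"dy": -0.22,"grip": 1},{"dx": -0.41,"dy": -0.22,"grip": 1},{"dx": -0.41,"dy": -0.22,"grip": 1}]}}

```text
invalid input at $.commands[0]: expected keys wx, wy, wz, dx, dy, dz, grip
```

```bash
python3 - <<'E'
from h import *
np.set_printoptions(precision=4,suppress=True)
s=ctrl.state(); print(s['clock'],s['joint_pos'],s['eef_pos'],s['orientation'])
M=R.from_rotvec(s['orientation']).as_matrix(); print(M)
for nm in('top','scene'):
  p,w=cloud(nm)
  for z0,z1,r in((.003,.0145,.09),(.017,.0235,.047)):
    a=near(w,(.688,-.117),r,z0,z1); print(nm,circ(a))
E
```

```text
0.5 [ 0.9457  0.1808  1.607  -0.      1.3538 -0.2063] [0.2338 0.5253 0.2269] [-0.6531 -3.0729  0.0001]
[[-0.9136  0.4067 -0.    ]
 [ 0.4067  0.9136 -0.    ]
 [ 0.     -0.0001 -1.    ]]
top [ 0.6882 -0.1183  0.0876]
top [ 0.6879 -0.1168  0.0461]
scene [ 0.6917 -0.1191  0.0863]
scene [ 0.6885 -0.1182  0.0449]
```

{"api": "move_arm", "payload": {"commands": [{"wx": 0,"wy": 0,"wz": 0,"dx": -0.41,"dy": -0.22,"dz": 0,"grip": 1},{"wx": 0,"wy": 0,"wz": 0,"dx": -0.41,"dy": -0.22,"dz": 0,"grip": 1},{"wx": 0,"wy": 0,"wz": 0,"dx": -0.41,"dy": -0.22,"dz": 0,"grip": 1},{"wx": 0,"wy": 0,"wz": 0,"dx": -0.41,"dy": -0.22,"dz": 0,"grip": 1},{"wx": 0,"wy": 0,"wz": 0,"dx": -0.41,"dy": -0.22,"dz": 0,"grip": 1},{"wx": 0,"wy": 0,"wz": 0,"dx": -0.41,"dy": -0.22,"dz": 0,"grip": 1},{"wx": 0,"wy": 0,"wz": 0,"dx": -0.41,"dy": -0.22,"dz": 0,"grip": 1},{"wx": 0,"wy": 0,"wz": 0,"dx": -0.41,"dy": -0.22,"dz": 0,"grip": 1}]}}

```text
clock: 1.27
eef_pos: [0.439, 0.2601, 0.2273]
orientation: [0.653, 3.072, 0.001]
ft_force: [0.9, 0.2, 0.1]
finger_gap: 0.0848
gripper_force: 0.0
```

```bash
python3 - <<'E'
from h import *
np.set_printoptions(precision=4,suppress=True)
s=ctrl.state(); print(s['clock'],s['joint_pos'],s['eef_pos'],s['orientation'])
S=[([.9457,.1808,1.607,0,1.3538,-.2063],[.2338,.5253,.2269]),(s['joint_pos'],s['eef_pos'])]
for q,p in S:
    a=q[0]; r=p[0]*np.cos(a)+p[1]*np.sin(a); l=-p[0]*np.sin(a)+p[1]*np.cos(a); print(r,l)
E
```

```text
1.2667 [ 0.302   0.034   1.7673  0.      1.3394 -0.8501] [0.439  0.2601 0.2273] [0.6528 3.0723 0.0007]
0.5627833241506287 0.11780263179559425
0.4965179599279853 0.11781145418564987
```

```bash
cat >> h.py <<'E'
L1,L2,LAT=.4443,.494,.1178
LO=np.array([-2.99,-.89,.3,-1.14,0,-3.12]);HI=np.array([2.99,2.07,2.58,4.28,2.63,3.12])
def fk(q,L3,parts=False):
    b=R.from_euler('z',q[0]); e=b*R.from_euler('y',q[1]); f=e*R.from_euler('y',q[2]); w=f*R.from_euler('ZYZ',[q[3],q[4],q[5]+np.pi/2])
    el=np.array([0,0,L3-.1038])+b.apply([0,LAT,0])+e.apply([0,0,L1]); wr=el+f.apply([0,0,L2]); p=wr+w.apply([0,0,L3])
    return (p,w,el,wr) if parts else (p,w)
def ik(p,w,q0,L3):
    best=None
    for g in (0,.8,-.8,1.6,2.4,3.14):
        x0=np.clip(np.array(q0)+[0,0,0,g,0,-g],LO+.01,HI-.01)
        s=least_squares(lambda q:np.r_[(fk(q,L3)[0]-p)*10,(fk(q,L3)[1].inv()*w).as_rotvec()],x0,bounds=(LO,HI))
        if s.cost<1e-6 and (best is None or abs(s.x-q0).max()<abs(best-q0).max()): best=s.x
    return best
def pose(az,th=60,flip=1):  # az: direction (deg) from part to hand
    a=np.radians(az);t=np.radians(th);e=np.array([np.cos(a),np.sin(a),0])
    z=-e*np.sin(t)-np.array([0,0,np.cos(t)]); y=flip*np.array([-e[1],e[0],0]); x=np.cross(y,z)
    return R.from_matrix(np.stack([x,y,z],1)),e
E
cat > t.py <<'E'
from h import *
np.set_printoptions(precision=2,suppress=True)
q0=ctrl.state()['joint_pos']
F=np.array([.4844,.2163,0]);G=np.array([.4536,-.1033,0]);A=np.array([.688,-.1175,.02])
for L3 in(.25,.32):
 for nm,c,v in(('F',F,.0305),('A',A,.0305),('G',G,.0365)):
  for az in range(0,360,45):
   for fl in(1,-1):
    w,e=pose(az,60,fl); q=ik(c+e*.009+[0,0,v],w,q0,L3)
    if q is not None: print(L3,nm,az,fl,q,'wrist',fk(q,L3,True)[3],'elz',fk(q,L3,True)[2][2])
E
python3 t.py
```

```text
0.25 F 0 1 [ 0.14  0.84  1.35  0.13  1.99 -1.45] wrist [0.71 0.22 0.16] elz 0.44276857510332174
0.25 F 0 -1 [0.14 0.84 1.35 0.13 1.99 1.69] wrist [0.71 0.22 0.16] elz 0.4427685750064508
0.25 F 45 1 [ 0.37  0.85  1.34 -0.38  1.94 -1.93] wrist [0.64 0.38 0.16] elz 0.4406461930086142
0.25 F 45 -1 [ 0.37  0.85  1.34 -0.38  1.94  1.21] wrist [0.64 0.38 0.16] elz 0.44064619281362927
0.25 F 90 1 [ 0.56  0.69  1.63 -0.82  1.57 -2.24] wrist [0.48 0.44 0.16] elz 0.4900007408021072
0.25 F 90 -1 [ 0.56  0.69  1.63 -0.82  1.57  0.9 ] wrist [0.48 0.44 0.16] elz 0.490000740823114
0.25 F 180 1 [ 0.34  0.16  2.46  3.7   0.58 -1.88] wrist [0.26 0.22 0.16] elz 0.5847024585427245
0.25 F 225 1 [-0.19  0.15  2.48  1.81  0.83 -0.99] wrist [0.32 0.06 0.16] elz 0.5856800917805942
0.25 F 270 1 [-0.26  0.41  2.1   1.05  1.3  -0.94] wrist [ 0.48 -0.01  0.16] elz 0.5535518640463974
0.25 F 315 1 [-0.1   0.67  1.66  0.59  1.71 -1.08] wrist [0.64 0.06 0.16] elz 0.4943335678650749
0.25 F 315 -1 [-0.1   0.67  1.66  0.59  1.71  2.06] wrist [0.64 0.06 0.16] elz 0.4943335677068716
0.25 A 0 1 [-0.26  1.3   0.46 -0.33  2.
[... 3479 characters left out ...]
647055964
0.32 G 0 -1 [-0.3   0.89  1.33 -0.27  1.93  1.32] wrist [ 0.74 -0.1   0.2 ] elz 0.49627157616139966
0.32 G 45 1 [-0.03  0.74  1.6  -0.68  1.64 -2.12] wrist [0.66 0.1  0.2 ] elz 0.543141089684285
0.32 G 45 -1 [-0.03  0.74  1.6  -0.68  1.64  1.02] wrist [0.66 0.1  0.2 ] elz 0.543141089689088
0.32 G 225 1 [-1.18  0.34  2.32  0.98  1.28 -1.11] wrist [ 0.25 -0.31  0.2 ] elz 0.6346058461806507
0.32 G 270 1 [-0.91  0.64  1.79  0.56  1.63 -1.16] wrist [ 0.45 -0.39  0.2 ] elz 0.5723889808390137
0.32 G 315 1 [-0.6   0.85  1.41  0.17  1.92 -1.42] wrist [ 0.66 -0.31  0.2 ] elz 0.5106403873340694
0.32 G 315 -1 [-0.6   0.85  1.41  0.17  1.92  1.72] wrist [ 0.66 -0.31  0.2 ] elz 0.510640387341198
```

```bash
cat >> h.py <<'E'
def cmd(p,w):
    s=ctrl.state(); w0=R.from_rotvec(s['orientation'])
    d=w0.inv().apply(np.array(p)-s['eef_pos'])/.75; r=np.degrees((w0.inv()*w).as_rotvec())/90
    print('clock %.2f'%s['clock'],'w',r.round(3),'d',d.round(4),'rows>=',int(np.ceil(max(np.linalg.norm(d)*.75/.0417,np.linalg.norm(r)*90/7.16))))
    return d,r
F=np.array([.4844,.2163,0]);G=np.array([.4536,-.1033,0]);A=np.array([.688,-.1175,.02]);S=np.array([.6219,.2195,0]);C=np.array([.4813,.0733,0])
E
python3 - <<'E'
from h import *
w,e=pose(0); cmd(F+e*.009+[0,0,.10],w)
E
```

```text
clock 1.27 w [ 0.14   0.657 -0.241] d [-0.0899 -0.024   0.1697] rows>= 9
```

{"api": "move_arm", "payload": {"commands": [{"wx": 0.14,"wy": 0.657,"wz": -0.241,"dx": -0.09,"dy": -0.024,"dz": 0.13,"grip": 1},{"wx": 0.14,"wy": 0.657,"wz": -0.241,"dx": -0.09,"dy": -0.024,"dz": 0.13,"grip": 1},{"wx": 0.14,"wy": 0.657,"wz": -0.241,"dx": -0.09,"dy": -0.024,"dz": 0.13,"grip": 1},{"wx": 0.14,"wy": 0.657,"wz": -0.241,"dx": -0.09,"dy": -0.024,"dz": 0.13,"grip": 1},{"wx": 0.14,"wy": 0.657,"wz": -0.241,"dx": -0.09,"dy": -0.024,"dz": 0.13,"grip": 1},{"wx": 0.14,"wy": 0.657,"wz": -0.241,"dx": -0.09,"dy": -0.024,"dz": 0.13,"grip": 1},{"wx": 0.14,"wy": 0.657,"wz": -0.241,"dx": -0.09,"dy": -0.024,"dz": 0.13,"grip": 1},{"wx": 0.14,"wy": 0.657,"wz": -0.241,"dx": -0.09,"dy": -0.024,"dz": 0.13,"grip": 1}]}}

```text
clock: 1.93
eef_pos: [0.4935, 0.2174, 0.1297]
orientation: [-0.058, -2.201, -0.001]
ft_force: [-0.6, 0.4, 0.3]
finger_gap: 0.0855
gripper_force: 0.0
```

```bash
python3 - <<'E'
from h import *
np.set_printoptions(precision=3,suppress=True)
s=ctrl.state(); q=s['joint_pos']; print(q,s['eef_pos'],s['ft_force'])
for L3 in(.25,.3,.35):
    p,w=fk(q,L3); print(L3,p,(w.inv()*R.from_rotvec(s['orientation'])).magnitude())
w,e=pose(0); cmd(F+e*.009+[0,0,.06],w)
E
```

```text
[ 0.121  0.863  1.105  0.139  2.104 -1.387] [0.494 0.217 0.13 ] [-0.595  0.375  0.302]
0.25 [0.571 0.218 0.096] 3.365795161585073e-16
0.3 [0.531 0.219 0.117] 3.365795161585073e-16
0.35 [0.491 0.22  0.137] 3.365795161585073e-16
clock 1.93 w [ 0.015  0.068 -0.026] d [-0.075  0.     0.055] rows>= 2
```

```bash
python3 - <<'E'
from h import *
w,e=pose(0); cmd(F+e*.009+[0,0,.033],w)
for L3 in(.345,):
 for az in(60,70,75,80,90):
  for v in(.0305,.15):
   w,e=pose(az); q=ik(A+e*.009+[0,0,v],w,[.12,.9,1.1,-.3,2.1,-1.7],L3)
   print(az,v,None if q is None else (q.round(2),fk(q,L3,True)[2:]))
E
```

```text
clock 1.93 w [ 0.015  0.068 -0.026] d [-0.104   0.0012  0.0761] rows>= 3
60 0.0305 (array([ 0.04,  1.12,  0.89, -0.85,  1.77, -2.47]), (array([0.39558975, 0.13252391, 0.43413909]), array([0.84188938, 0.14904423, 0.223     ])))
60 0.15 (array([ 0.04,  1.  ,  0.86, -0.88,  1.88, -2.59]), (array([0.36846194, 0.13151974, 0.48248341]), array([0.84188938, 0.14904423, 0.3425    ])))
70 0.0305 (array([ 0.07,  1.02,  1.09, -0.92,  1.62, -2.48]), (array([0.36917575, 0.14303632, 0.47471491]), array([0.79326654, 0.17171743, 0.223     ])))
70 0.15 (array([ 0.07,  0.88,  1.06, -0.93,  1.71, -2.61]), (array([0.33456707, 0.14069574, 0.52324417]), array([0.79326654, 0.17171743, 0.3425    ])))
75 0.0305 (array([ 0.08,  0.97,  1.18, -0.95,  1.54, -2.48]), (array([0.35537812, 0.14670161, 0.49312133]), array([0.76765901, 0.17979146, 0.223     ])))
75 0.15 (array([ 0.08,  0.83,  1.16, -0.96,  1.64, -2.61]), (array([0.31696696, 0.14361872, 0.54150807]), array([0.76765901, 0.17979146, 0.3425    ])))
80 0.0305 (array([ 0.09,  0.92,  1.27, -1.  ,  1.46, -2.48]), (array([0.34132846, 0.14927493, 0.51044191]), array([0.74144522, 0.18560291, 0.223     ])))
80 0.15 (array([ 0.09,  0.78,  1.25, -0.99,  1.56, -2.62]), (array([0.29901868, 0.14543348, 0.55855826]), array([0.74144522, 0.18560291, 0.3425    ])))
90 0.0305 (array([ 0.1 ,  0.83,  1.45, -1.1 ,  1.31, -2.47]), (array([0.31291365, 0.15111368, 0.54208043]), array([0.688     , 0.19027876, 0.223     ])))
90 0.15 (array([ 0.1 ,  0.67,  1.42, -1.06,  1.4 , -2.64]), (array([0.26237794, 0.14583693, 0.589293  ]), array([0.688     , 0.19027876, 0.3425    ])))
```

{"api": "move_arm", "payload": {"commands": [{"wx": 0.015,"wy": 0.068,"wz": -0.026,"dx": -0.075,"dy": 0.001,"dz": 0.055,"grip": 1},{"wx": 0.015,"wy": 0.068,"wz": -0.026,"dx": -0.075,"dy": 0.001,"dz": 0.055,"grip": 1},{"wx": 0.015,"wy": 0.068,"wz": -0.026,"dx": -0.104,"dy": 0.001,"dz": 0.076,"grip": 1},{"wx": 0.015,"wy": 0.068,"wz": -0.026,"dx": -0.104,"dy": 0.001,"dz": 0.076,"grip": 1}]}}

```text
clock: 2.27
eef_pos: [0.4883, 0.2159, 0.0251]
orientation: [-0.003, -2.086, 0.003]
ft_force: [-0.8, -0.6, -1.5]
finger_gap: 0.0855
gripper_force: 0.0
```

```bash
python3 - <<'E'
from h import *
np.set_printoptions(precision=4,suppress=True)
s=ctrl.state(); print(s['eef_pos'],s['ft_force'])
w,e=pose(0); cmd(F+e*.009+[0,0,.0315],w)
p,W=cloud('scene'); print(proj('scene',[F+[0,0,.028],s['eef_pos']]))
cv2.imwrite('pics/g1.png',cv2.resize(p[170:300,180:380],None,fx=4,fy=4,interpolation=cv2.INTER_CUBIC))
E
```

```text
[0.4883 0.2159 0.0251] [-0.7941 -0.5998 -1.539 ]
clock 2.27 w [-0.    -0.006 -0.002] d [ 0.0041  0.0006 -0.0101] rows>= 1
[[248.0929 232.7366]
 [249.7285 233.029 ]]
```

View pics/g1.png

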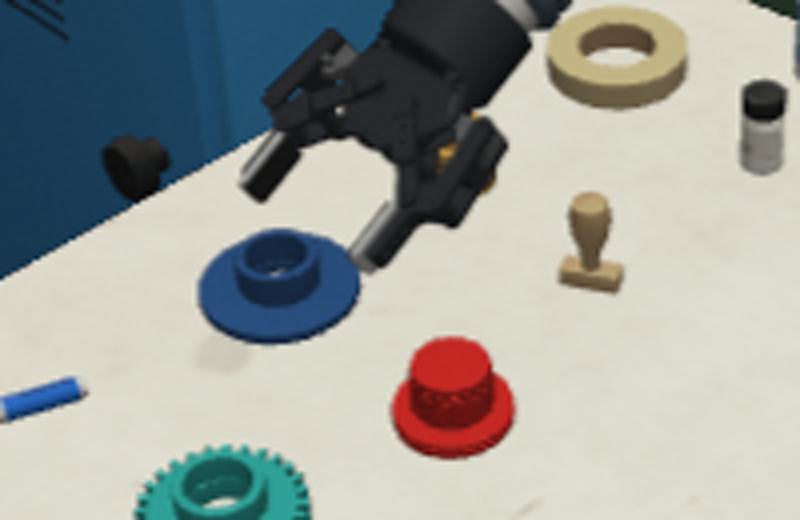

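```bash
python3 - <<'E'
from h import *
np.set_printoptions(precision=4,suppress=True)
for i in range(2):
    s=ctrl.state(); print(s['clock'],s['eef_pos'],s['qvel'],s['ft_force'],fk(s['joint_pos'],.345)[0])
    if i==0: p,W=cloud('top'); 
w=R.from_rotvec(s['orientation']); t=s['eef_pos']
print('tip px shut',proj('top',[t,t+w.apply([0,.045,.009]),t+w.apply([0,-.045,.009])]))
cv2.imwrite('pics/g2.png',cv2.resize(p[200:330,180:340],None,fx=4,fy=4,interpolation=cv2.INTER_CUBIC))
E
```

```text
2.3167 [0.4902 0.2162 0.0294] [ 0.0009 -0.1177 -0.0351  0.007   0.0378  0.0034] [0.3417 0.4125 0.1029] [0.501  0.22   0.0337]
2.3667 [0.4922 0.2166 0.0325] [-0.0001 -0.0879 -0.0247  0.0019  0.0126  0.0015] [-0.3173  0.5386  0.0038] [0.5025 0.2203 0.0369]
tip px shut [[253.4095 274.8307]
 [231.642  278.9342]
 [275.7284 278.8893]]
```

View pics/g2.png

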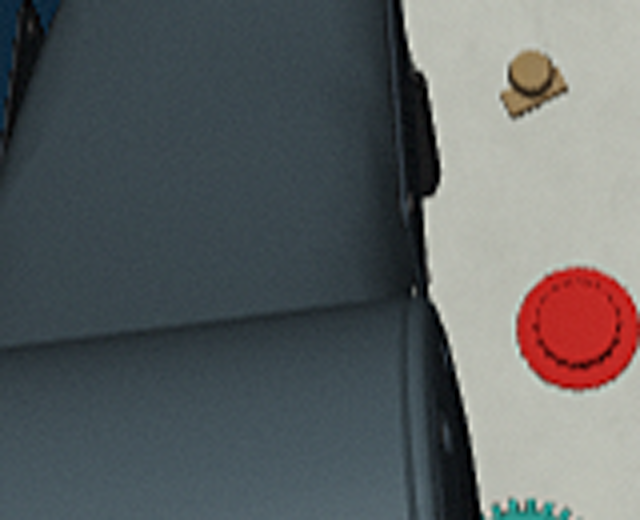

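```bash
python3 - <<'E'
from h import *
np.set_printoptions(precision=4,suppress=True)
s=ctrl.state(); w=R.from_rotvec(s['orientation']); t=s['eef_pos']; print(t)
p,W=cloud('scene')
k=(W[...,0]>.40)&(W[...,0]<.60)&(W[...,1]>.12)&(W[...,1]<.3)&(W[...,2]>.003)&(W[...,2]<.2)&(p.max(-1)<110)&(p[...,0].astype(int)-p[...,2]<25)
q=w.inv().apply(W[k]-t)
for sg in(1,-1):
    a=q[(q[:,1]*sg>.035)&(q[:,1]*sg<.075)]; 
    print(sg,len(a),'zmax',np.percentile(a[:,2],[90,95,98,100]),'x',a[a[:,2]>np.percentile(a[:,2],85)][:,:2].mean(0),'y',np.percentile(a[:,1],[2,98]))
    b=a[a[:,2]>np.percentile(a[:,2],80)]; print('lowest tip z world',(w.apply(b)+t)[:,2].min(), 'x range',b[:,0].min(),b[:,0].max())
print(proj('scene',[t+w.apply([0,-.045,.009]),t+w.apply([0,.045,.009])]))
cv2.imwrite('pics/g3.png',cv2.resize(p[170:300,180:380],None,fx=4,fy=4,interpolation=cv2.INTER_CUBIC))
E
```

```text
[0.4922 0.2166 0.0325]
1 456 zmax [-0.0327 -0.0254 -0.0206 -0.0173] x [0.0001 0.0437] y [0.0359 0.0701]
lowest tip z world 0.030967051699155364 x range -0.015816458727320182 0.011609703698518875
-1 633 zmax [-0.0385 -0.0288 -0.0229 -0.0181] x [ 0.0016 -0.0529] y [-0.0735 -0.036 ]
lowest tip z world 0.03373931579436772 x range -0.012272355955431581 0.011946481808600312
[[261.5213 241.7981]
 [235.0511 223.9191]]
```

```bash
python3 - <<'E'
from h import *
np.set_printoptions(precision=4,suppress=True)
s=ctrl.state(); w=R.from_rotvec(s['orientation']); t=s['eef_pos']
p,W=cloud('scene')
im=cv2.resize(p[170:300,180:380],None,fx=4,fy=4,interpolation=cv2.INTER_CUBIC)
def mk(X,c):
    u=(proj('scene',X)-[180,170]+.5)*4; cv2.drawMarker(im,tuple(int(a) for a in u),c,cv2.MARKER_CROSS,14,1)
mk(t,(0,255,0))
for z in(-.05,-.02,.009): mk(t+w.apply([0,-.045,z]),(0,0,255)); mk(t+w.apply([0,.045,z]),(0,255,255))
mk(F+[0,0,.028],(255,255,0))
cv2.imwrite('pics/g4.png',im)
for v in range(224,248,3): print(v,[tuple((w.inv().apply(W[v,u]-t)*1000).round().astype(int)) for u in range(258,282,4)])
E
```

```text
224 [(np.int64(-57), np.int64(39), np.int64(-23)), (np.int64(-56), np.int64(29), np.int64(-28)), (np.int64(-61), np.int64(24), np.int64(-34)), (np.int64(12), np.int64(-44), np.int64(-29)), (np.int64(9), np.int64(-50), np.int64(-34)), (np.int64(9), np.int64(-59), np.int64(-39))]
227 [(np.int64(-50), np.int64(28), np.int64(-17)), (np.int64(-55), np.int64(23), np.int64(-22)), (np.int64(-60), np.int64(17), np.int64(-28)), (np.int64(10), np.int64(-47), np.int64(-24)), (np.int64(9), np.int64(-55), np.int64(-29)), (np.int64(1), np.int64(-58), np.int64(-34))]
230 [(np.int64(-40), np.int64(14), np.int64(-10)), (np.int64(-39), np.int64(4), np.int64(-15)), (np.int64(-52), np.int64(6), np.int64(-21)), (np.int64(6), np.int64(-50), np.int64(-19)), (np.int64(2), np.int64(-55), np.int64(-24)), (np.int64(-6), np.int64(-57), np.int64(-30))]
233 [(np.int64(-14), np.int64(-12), np.int64(-2)), (np.int64(-34), np.int64(-5), np.int64(-9)), (np.int64(-42), np.int64(-7), np.int64(-14)), (np.int64(-51), np.int64(-9), np.int64(-20)), (np.int64(-56), np.int64(-15), np.int64(-26)), (np.int64(-57), np.int64(-23),
[... 439 characters left out ...]
, (np.int64(-44), np.int64(-25), np.int64(-8)), (np.int64(-47), np.int64(-32), np.int64(-14)), (np.int64(-51), np.int64(-38), np.int64(-19))]
242 [(np.int64(-24), np.int64(-20), np.int64(14)), (np.int64(-25), np.int64(-28), np.int64(9)), (np.int64(-27), np.int64(-35), np.int64(4)), (np.int64(-40), np.int64(-34), np.int64(-2)), (np.int64(-47), np.int64(-37), np.int64(-8)), (np.int64(-45), np.int64(-47), np.int64(-13))]
245 [(np.int64(-20), np.int64(-28), np.int64(20)), (np.int64(-24), np.int64(-33), np.int64(14)), (np.int64(-28), np.int64(-39), np.int64(9)), (np.int64(-36), np.int64(-42), np.int64(3)), (np.int64(-42), np.int64(-46), np.int64(-2)), (np.int64(-45), np.int64(-52), np.int64(-7))]
```

View pics/g4.png

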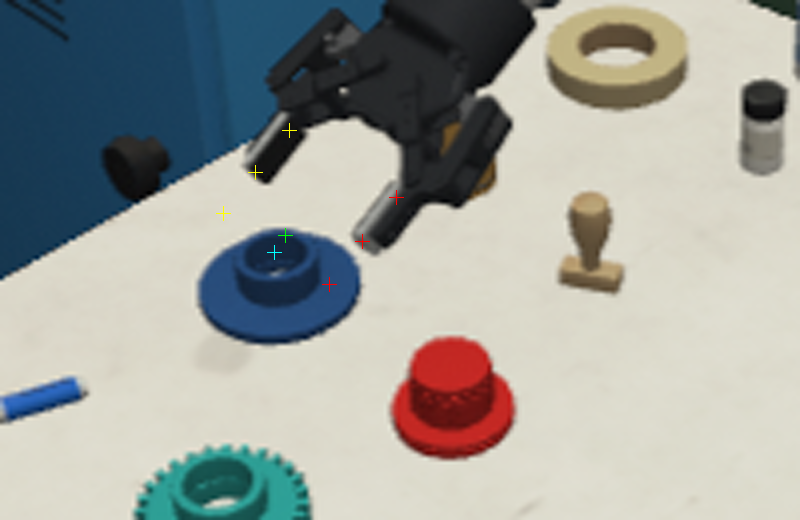

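The marked picture shows the flange hub at crop (277,265) and the open fingertips at crop (262,178) and (370,245). They stand about 18 mm behind the reported TCP instead of ahead of it. I will use this measured tip position and move in slowly.

```bash
cat >> h.py <<'E'
def tips(show=True):
    s=ctrl.state(); w=R.from_rotvec(s['orientation']); t=s['eef_pos']; p,W=cloud('scene')
    q=w.inv().apply((W-t).reshape(-1,3)).reshape(W.shape); c=p.astype(int)
    k=(abs(q[...,0])<.02)&(abs(q[...,1])<.075)&(abs(q[...,1])>.02)&(q[...,2]>-.05)&(q[...,2]<.02)&(c.max(-1)-c.min(-1)<35)&(c.max(-1)<185)&(W[...,2]>.012)
    for sg in(1,-1):
        a=q[k&(q[...,1]*sg>0)]
        if len(a)>10: print('tip',sg,len(a),'z95,max',np.percentile(a[:,2],[95,100]).round(4),'|y|min',abs(a[:,1]).min().round(4),'x',a[:,0].min().round(4),a[:,0].max().round(4))
    print('tcp',t.round(4),'gap',s['finger_gap'],'f',s['gripper_force'],s['ft_force'].round(2)); return p,W
E
python3 - <<'E'
from h import *
tips(); w,e=pose(0); cmd(F-e*.0195+[0,0,.0145],w)
E
```

```text
tip 1 132 z95,max [-0.0189  0.0039] |y|min 0.0214 x -0.0117 0.0155
tip -1 150 z95,max [-0.0192 -0.0177] |y|min 0.0427 x -0.0123 0.0142
tcp [0.4945 0.2169 0.0357] gap 0.08525233023464901 f 0.0 [ 0.45 -0.84 -0.33]
clock 2.52 w [ 0.     0.006 -0.   ] d [-0.0046 -0.0008  0.049 ] rows>= 1
```

{"api": "move_arm", "payload": {"commands": [{"wx": 0,"wy": 0.006,"wz": 0,"dx": -0.001,"dy": 0,"dz": 0.008,"grip": 1},{"wx": 0,"wy": 0.006,"wz": 0,"dx": -0.002,"dy": 0,"dz": 0.018,"grip": 1},{"wx": 0,"wy": 0.006,"wz": 0,"dx": -0.003,"dy": 0,"dz": 0.028,"grip": 1},{"wx": 0,"wy": 0.006,"wz": 0,"dx": -0.004,"dy": -0.001,"dz": 0.038,"grip": 1},{"wx": 0,"wy": 0.006,"wz": 0,"dx": -0.005,"dy": -0.001,"dz": 0.045,"grip": 1},{"wx": 0,"wy": 0.006,"wz": 0,"dx": -0.005,"dy": -0.001,"dz": 0.049,"grip": 1},{"wx": 0,"wy": 0.006,"wz": 0,"dx": -0.005,"dy": -0.001,"dz": 0.049,"grip": 1}]}}

```text
clock: 3.1
eef_pos: [0.4617, 0.2159, 0.0106]
orientation: [-0.001, -2.087, 0.001]
ft_force: [-0.7, -0.2, 0.3]
finger_gap: 0.0855
gripper_force: 0.0
```

```bash
python3 - <<'E'
from h import *
p,W=tips(); w,e=pose(0); cmd(F-e*.0195+[0,0,.0145],w)
cv2.imwrite('pics/g5.png',cv2.resize(p[190:270,190:310],None,fx=6,fy=6,interpolation=cv2.INTER_CUBIC))
E
```

```text
tip 1 142 z95,max [-0.0198 -0.0183] |y|min 0.0211 x -0.0126 0.014
tip -1 147 z95,max [-0.0203 -0.0177] |y|min 0.0426 x -0.0097 0.0156
tcp [0.4617 0.2159 0.0106] gap 0.08552891957334295 f 0.0 [-0.66 -0.17  0.26]
clock 3.15 w [-0.    -0.004 -0.001] d [ 0.0025  0.0006 -0.0054] rows>= 1
```

View pics/g5.png

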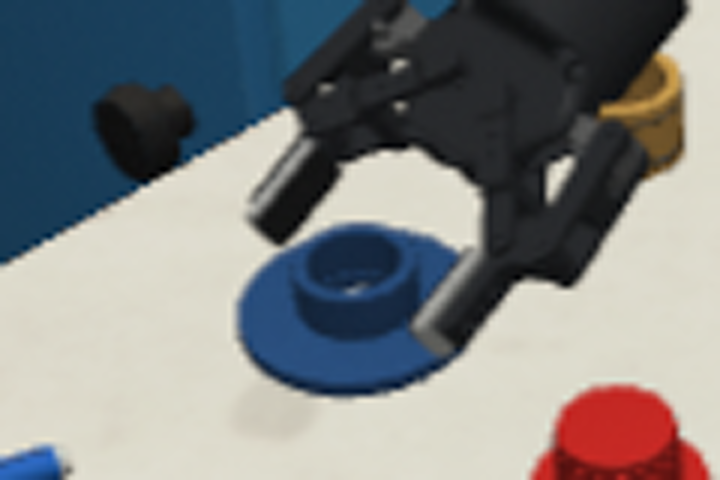

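The picture shows the right fingertip at crop (435,340) beside the hub at (355,290), just above the disc, with the left one at (280,235). Closing now.

{"api": "move_arm", "payload": {"commands": [{"wx": 0,"wy": 0,"wz": 0,"dx": 0,"dy": 0,"dz": 0,"grip": 0.2},{"wx": 0,"wy": 0,"wz": 0,"dx": 0,"dy": 0,"dz": 0,"grip": -1},{"wx": 0,"wy": 0,"wz": 0,"dx": 0,"dy": 0,"dz": 0,"grip": -1},{"wx": 0,"wy": 0,"wz": 0,"dx": 0,"dy": 0,"dz": 0,"grip": -1},{"wx": 0,"wy": 0,"wz": 0,"dx": 0,"dy": 0,"dz": 0,"grip": -1},{"wx": 0,"wy": 0,"wz": 0,"dx": 0,"dy": 0,"dz": 0,"grip": -1},{"wx": 0,"wy": 0,"wz": 0,"dx": 0,"dy": 0,"dz": 0,"grip": -1},{"wx": 0,"wy": 0,"wz": 0,"dx": 0,"dy": 0,"dz": 0,"grip": -1}], "squeeze": 60}}

```text
clock: 3.82
eef_pos: [0.4637, 0.2161, 0.0127]
orientation: [-0.001, -2.089, -0.0]
ft_force: [1.5, 0.9, 7.3]
finger_gap: 0.0445
gripper_force: 61.9
```

```bash
python3 - <<'E'
from h import *
p,W=tips(); a=near(W,F,.06,.025,.033); c=p.astype(int)
print(F)
cmd(F+[-.0195,0,.20],pose(0)[0])
E
```

```text
tip 1 134 z95,max [-0.0102 -0.0073] |y|min 0.0201 x -0.0114 0.0142
tip -1 199 z95,max [-0.0099 -0.0067] |y|min 0.0226 x -0.0119 0.0138
tcp [0.4637 0.2161 0.0127] gap 0.044469401816106445 f 61.887476183474064 [1.47 0.87 7.28]
[0.4844 0.2163 0.    ]
clock 3.87 w [ 0.    -0.003 -0.   ] d [ 2.162e-01  2.000e-04 -1.252e-01] rows>= 5
```

{"api": "move_arm", "payload": {"commands": [{"wx": 0,"wy": 0,"wz": 0,"dx": 0.02,"dy": 0,"dz": -0.011,"grip": -1},{"wx": 0,"wy": 0,"wz": 0,"dx": 0.06,"dy": 0,"dz": -0.034,"grip": -1},{"wx": 0,"wy": 0,"wz": 0,"dx": 0.1,"dy": 0,"dz": -0.058,"grip": -1},{"wx": 0,"wy": 0,"wz": 0,"dx": 0.14,"dy": 0,"dz": -0.081,"grip": -1},{"wx": 0,"wy": 0,"wz": 0,"dx": 0.18,"dy": 0,"dz": -0.104,"grip": -1},{"wx": 0,"wy": 0,"wz": 0,"dx": 0.205,"dy": 0,"dz": -0.119,"grip": -1},{"wx": 0,"wy": 0,"wz": 0,"dx": 0.21,"dy": 0,"dz": -0.122,"grip": -1}], "squeeze": 60}}

```text
clock: 4.45
eef_pos: [0.4664, 0.2163, 0.1974]
orientation: [-0.0, -2.097, -0.001]
ft_force: [0.3, 1.2, -2.1]
finger_gap: 0.0442
gripper_force: 62.5
```

```bash
python3 - <<'E'
from h import *
s=ctrl.state();print(s['eef_pos'],s['ft_force'],s['finger_gap'],s['gripper_force'])
for az in(38,78):
    w,e=pose(az); f=az/78
    cmd((1-f)*(F-[.0207,0,0])+f*(A-e*.0207)*[1,1,0]+[0,0,.19],w)
E
```

```text
[0.46638125 0.216301   0.19741719] [ 0.31489018  1.21309569 -2.0502385 ] 0.04424529792194422 62.52948610112071
clock 4.45 w [ 0.366  0.001 -0.212] d [-0.0746 -0.225  -0.1089] rows>= 6
clock 4.45 w [ 0.75   0.001 -0.434] d [-0.154  -0.4719 -0.2459] rows>= 11
```

{"api": "move_arm", "payload": {"commands": [{"wx": 0.04,"wy": 0,"wz": -0.023,"dx": -0.006,"dy": -0.02,"dz": -0.01,"grip": -1},{"wx": 0.1,"wy": 0,"wz": -0.058,"dx": -0.02,"dy": -0.06,"dz": -0.03,"grip": -1},{"wx": 0.17,"wy": 0,"wz": -0.098,"dx": -0.034,"dy": -0.104,"dz": -0.052,"grip": -1},{"wx": 0.24,"wy": 0,"wz": -0.139,"dx": -0.048,"dy": -0.148,"dz": -0.073,"grip": -1},{"wx": 0.31,"wy": 0,"wz": -0.179,"dx": -0.062,"dy": -0.19,"dz": -0.094,"grip": -1},{"wx": 0.38,"wy": 0,"wz": -0.22,"dx": -0.077,"dy": -0.233,"dz": -0.114,"grip": -1},{"wx": 0.45,"wy": 0,"wz": -0.26,"dx": -0.092,"dy": -0.276,"dz": -0.137,"grip": -1},{"wx": 0.52,"wy": 0,"wz": -0.3,"dx": -0.106,"dy": -0.32,"dz": -0.16,"grip": -1}], "squeeze": 60}}

```text
clock: 5.12
eef_pos: [0.6088, -0.0251, 0.1811]
orientation: [0.971, -1.904, 0.556]
ft_force: [-1.0, -0.7, -2.4]
finger_gap: 0.0442
gripper_force: 62.6
```

```bash
python3 - <<'E'
from h import *
s=ctrl.state();print(s['eef_pos'],s['joint_pos'].round(2),s['ft_force'],s['finger_gap'])
w,e=pose(78); cmd((A-e*.0207)*[1,1,0]+[0,0,.18],w)
E
```

```text
[ 0.60875363 -0.02511503  0.18106446] [ 0.11  0.88  1.04 -0.77  1.97 -2.43] [-1.03764951 -0.69713142 -2.35139482] 0.04420763501430298
clock 5.12 w [ 0.235 -0.003 -0.129] d [ 0.0306 -0.1693  0.0542] rows>= 4
```

{"api": "move_arm", "payload": {"commands": [{"wx": 0.06,"wy": 0,"wz": -0.033,"dx": 0.01,"dy": -0.043,"dz": 0.012,"grip": -1},{"wx": 0.12,"wy": -0.001,"wz": -0.065,"dx": 0.02,"dy": -0.086,"dz": 0.025,"grip": -1},{"wx": 0.18,"wy": -0.002,"wz": -0.098,"dx": 0.028,"dy": -0.128,"dz": 0.038,"grip": -1},{"wx": 0.22,"wy": -0.003,"wz": -0.12,"dx": 0.034,"dy": -0.155,"dz": 0.047,"grip": -1},{"wx": 0.235,"wy": -0.003,"wz": -0.129,"dx": 0.036,"dy": -0.169,"dz": 0.051,"grip": -1},{"wx": 0.235,"wy": -0.003,"wz": -0.129,"dx": 0.036,"dy": -0.169,"dz": 0.051,"grip": -1},{"wx": 0.235,"wy": -0.003,"wz": -0.129,"dx": 0.036,"dy": -0.169,"dz": 0.051,"grip": -1}], "squeeze": 60}}

```text
clock: 5.7
eef_pos: [0.6807, -0.1373, 0.1858]
orientation: [1.375, -1.72, 0.795]
ft_force: [0.1, 0.3, -2.5]
finger_gap: 0.0443
gripper_force: 62.7
```

```bash
python3 - <<'E'
from h import *
np.set_printoptions(precision=4,suppress=True)
p,W=cloud('scene'); s=ctrl.state();print(s['clock'],s['eef_pos'],s['joint_pos'].round(2),s['ft_force'],s['finger_gap'])
hsv=cv2.cvtColor(p,cv2.COLOR_BGR2HSV); 
blue=(hsv[...,0]>100)&(hsv[...,0]<125)&(hsv[...,1]>120)
k=blue&(np.hypot(W[...,0]-.688,W[...,1]+.1175)<.08)&(W[...,2]>.1)
a=W[k]; print(len(a),a.min(0),a.max(0)); 
# plane of disc top: points at outer ring
hi=a[a[:,2]>np.percentile(a[:,2],97)-.004]; print('hub top',hi.mean(0),circ(hi))
z0=hi[:,2].mean(); d=a[(a[:,2]>z0-.025)&(a[:,2]<z0-.015)]; print('disc',len(d),circ(d)); M=np.c_[d[:,:2],np.ones(len(d))]; print('tilt',np.linalg.lstsq(M,d[:,2],rcond=None)[0])
w,e=pose(78); cmd((A-e*.0207)*[1,1,0]+[0,0,.18],w)
cv2.imwrite('pics/p1.png',cv2.resize(p[140:300,340:540],None,fx=4,fy=4,interpolation=cv2.INTER_CUBIC))
E
```

```text
5.75 [ 0.681  -0.1368  0.1861] [ 0.03  0.77  1.2  -1.    1.57 -2.67] [-0.7125  0.4817 -2.172 ] 0.04433457857143997
926 [ 0.6371 -0.1634  0.1729] [ 0.7248 -0.0782  0.2031]
hub top [ 0.6878 -0.1227  0.1999] [ 0.68   -0.1111  0.0304]
disc 616 [ 0.6824 -0.1199  0.0433]
tilt [0.0219 0.0255 0.169 ]
clock 5.75 w [ 0.005  0.    -0.005] d [-0.0068 -0.0038  0.0045] rows>= 1
```

View pics/p1.png

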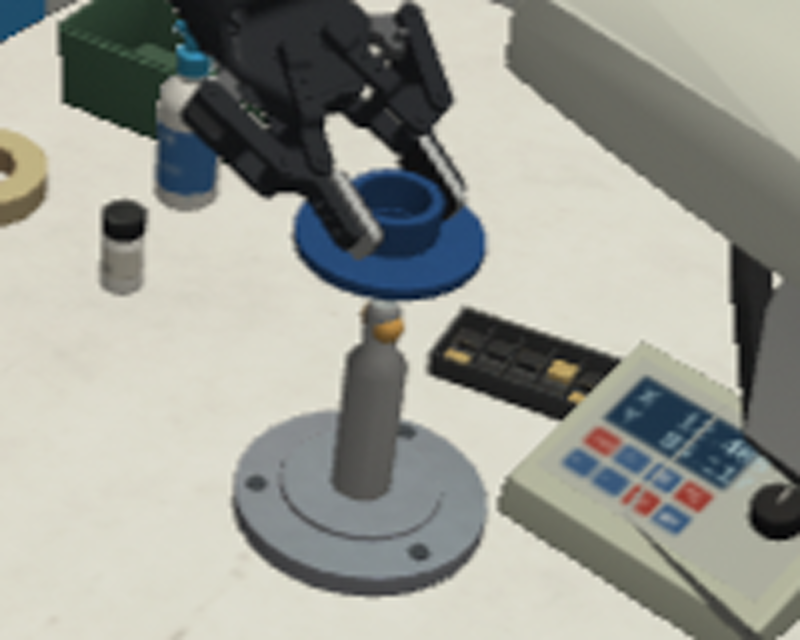

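Picture: the flange is held hub up at crop (390,235), just above the post tip at (380,310), nearly level. I'll refine the bore centre against the post before lowering.

```bash
cat >> h.py <<'E'
def rim(W,mask,c,z,rad,tol=.004):
    """centre of a disc of known radius whose top face is at z: maximise in-face, edge pixels; slides a disc over face pixels"""
    a=W[mask&(abs(W[...,2]-z)<tol)&(np.hypot(W[...,0]-c[0],W[...,1]-c[1])<.08)][:,:2]
    h=cv2.convexHull(a.astype(np.float32))[:,0]
    f=lambda q:np.hypot(h[:,0]-q[0],h[:,1]-q[1])-rad
    s=least_squares(f,c[:2],loss='cauchy',f_scale=.0007); return s.x,np.sort(abs(s.fun))[:len(h)*2//3].max(),len(a)
def blue(p):
    v=cv2.cvtColor(p,cv2.COLOR_BGR2HSV); return (v[...,0]>100)&(v[...,0]<125)&(v[...,1]>120)
E
python3 - <<'E'
from h import *
np.set_printoptions(precision=4,suppress=True)
for n in('scene','top'):
    p,W=cloud(n); s=ctrl.state(); m=blue(p)
    for z in (.179,.181,.183): print(n,z,rim(W,m,A,z,.0452,.006))
    hsvg=W[(np.hypot(W[...,0]-.688,W[...,1]+.1175)<.03)&(W[...,2]>.1)&(W[...,2]<.15)&~m]
    if len(hsvg)>9: print('post',hsvg.mean(0),len(hsvg))
e=pose(78)[1]; print(s['eef_pos'],s['eef_pos'][:2]+e[:2]*.0207)
E
```

```text
scene 0.179 (array([ 0.6833, -0.1173]), np.float64(0.002235223487933466), 608)
scene 0.181 (array([ 0.6833, -0.1173]), np.float64(0.002235223487933466), 625)
scene 0.183 (array([ 0.6833, -0.1172]), np.float64(0.0019336202129716581), 623)
post [ 0.6844 -0.1205  0.1173] 203
top 0.179 (array([ 0.6861, -0.1158]), np.float64(0.0005856866885605924), 700)
top 0.181 (array([ 0.6861, -0.1158]), np.float64(0.0005856866885605924), 715)
top 0.183 (array([ 0.6861, -0.1158]), np.float64(0.0005856866885605924), 722)
[ 0.6815 -0.1363  0.1867] [ 0.6858 -0.1161]
```

```bash
python3 - <<'E'
from h import *
w,e=pose(78)
P=np.array([.688,-.1172,0])-e*.0207
for b in(.115,.06,.03): print(b); cmd(P+[0,0,b+.0127],w)
M=R.from_rotvec(ctrl.state()['orientation']).as_matrix(); print(M.round(3))
E
```

```text
0.115
clock 5.85 w [ 0.004  0.    -0.005] d [-0.0677 -0.0029  0.0401] rows>= 2
0.06
clock 5.85 w [ 0.004  0.    -0.005] d [-0.1312 -0.0027  0.0768] rows>= 3
0.03
clock 5.85 w [ 0.004  0.    -0.005] d [-0.1658 -0.0025  0.0968] rows>= 4
[[-0.111 -0.976 -0.186]
 [-0.488  0.217 -0.845]
 [ 0.866 -0.003 -0.5  ]]
```

{"api": "move_arm", "payload": {"commands": [{"wx": 0.004,"wy": 0,"wz": -0.005,"dx": -0.008,"dy": -0.003,"dz": 0.005,"grip": -1},{"wx": 0.004,"wy": 0,"wz": -0.005,"dx": -0.022,"dy": -0.003,"dz": 0.013,"grip": -1},{"wx": 0.004,"wy": 0,"wz": -0.005,"dx": -0.04,"dy": -0.003,"dz": 0.024,"grip": -1},{"wx": 0.004,"wy": 0,"wz": -0.005,"dx": -0.055,"dy": -0.003,"dz": 0.033,"grip": -1},{"wx": 0.004,"wy": 0,"wz": -0.005,"dx": -0.064,"dy": -0.003,"dz": 0.038,"grip": -1},{"wx": 0.004,"wy": 0,"wz": -0.005,"dx": -0.068,"dy": -0.003,"dz": 0.04,"grip": -1},{"wx": 0.004,"wy": 0,"wz": -0.005,"dx": -0.068,"dy": -0.003,"dz": 0.04,"grip": -1}], "squeeze": 60}}

```text
clock: 6.43
eef_pos: [0.6832, -0.1382, 0.1265]
orientation: [1.386, -1.71, 0.798]
ft_force: [-0.0, 0.7, -1.8]
finger_gap: 0.044
gripper_force: 62.7
```

```bash
python3 - <<'E'
from h import *
np.set_printoptions(precision=4,suppress=True)
p,W=cloud('top'); s=ctrl.state(); print(s['eef_pos'],s['ft_force'],s['wrist_torque'],s['finger_gap'])
z=s['eef_pos'][2]-.0127+.008
print(rim(W,blue(p),A,z,.0452,.006), s['eef_pos'][:2]+pose(78)[1][:2]*.0207)
a=W[(np.hypot(W[...,0]-.688,W[...,1]+.1175)<.03)&(W[...,2]>.128)&(W[...,2]<.15)&~blue(p)]
print('post tip',a.mean(0) if len(a) else 0,len(a))
w,e=pose(78); P=np.array([.688,-.1172,0])-e*.0207
for b in(.06,.03): cmd(P+[0,0,b+.0127],w)
E
```

```text
[ 0.6838 -0.1382  0.1278] [-0.5781 -0.1749 -1.0175] [ 0.707  -0.1827 -0.0211] 0.04398680195398395
(array([ 0.6874, -0.1172]), np.float64(0.001281190326095652), 627) [ 0.6881 -0.118 ]
post tip [ 0.6917 -0.1186  0.1395] 186
clock 6.48 w [ 0. -0.  0.] d [-0.0641  0.0004  0.0359] rows>= 2
clock 6.48 w [ 0. -0.  0.] d [-0.0988  0.0003  0.0559] rows>= 3
```

{"api": "move_arm", "payload": {"commands": [{"wx": 0,"wy": 0,"wz": 0,"dx": -0.007,"dy": 0,"dz": 0.004,"grip": -1},{"wx": 0,"wy": 0,"wz": 0,"dx": -0.015,"dy": 0,"dz": 0.008,"grip": -1},{"wx": 0,"wy": 0,"wz": 0,"dx": -0.023,"dy": 0,"dz": 0.013,"grip": -1},{"wx": 0,"wy": 0,"wz": 0,"dx": -0.031,"dy": 0,"dz": 0.017,"grip": -1},{"wx": 0,"wy": 0,"wz": 0,"dx": -0.039,"dy": 0,"dz": 0.022,"grip": -1}], "squeeze": 60}}

```text
clock: 6.9
eef_pos: [0.6842, -0.1377, 0.0943]
orientation: [1.386, -1.712, 0.801]
ft_force: [-0.1, -0.0, -2.2]
finger_gap: 0.0437
gripper_force: 62.7
```

```bash
python3 - <<'E'
from h import *
np.set_printoptions(precision=4,suppress=True)
s=ctrl.state(); print(s['eef_pos'],s['ft_force'],s['wrist_torque'],s['finger_gap'])
p,W=cloud('top')
z=s['eef_pos'][2]-.0127+.008; print(z,rim(W,blue(p),A,z,.0452,.006), s['eef_pos'][:2]+pose(78)[1][:2]*.0207)
w,e=pose(78); P=np.array([.688,-.1172,0])-e*.0207
for b in(.06,.03): cmd(P+[0,0,b+.0127],w)
E
```

```text
[ 0.6842 -0.1377  0.0943] [-0.0895 -0.0073 -2.188 ] [ 0.6407 -0.1779  0.0746] 0.043726715923898624
0.08964278081910018 (array([ 0.6886, -0.1171]), np.float64(0.0005296972799322466), 552) [ 0.6885 -0.1175]
clock 6.95 w [-0.001  0.     0.   ] d [-0.0233  0.0006  0.0131] rows>= 1
clock 6.95 w [-0.001  0.     0.   ] d [-0.0579  0.0006  0.0332] rows>= 2
```

{"api": "move_arm", "payload": {"commands": [{"wx": 0,"wy": 0,"wz": 0,"dx": -0.01,"dy": 0,"dz": 0.006,"grip": -1},{"wx": 0,"wy": 0,"wz": 0,"dx": -0.022,"dy": 0,"dz": 0.013,"grip": -1},{"wx": 0,"wy": 0,"wz": 0,"dx": -0.034,"dy": 0,"dz": 0.019,"grip": -1},{"wx": 0,"wy": 0,"wz": 0,"dx": -0.045,"dy": 0,"dz": 0.026,"grip": -1},{"wx": 0,"wy": 0,"wz": 0,"dx": -0.053,"dy": 0,"dz": 0.03,"grip": -1},{"wx": 0,"wy": 0,"wz": 0,"dx": -0.058,"dy": 0,"dz": 0.033,"grip": -1},{"wx": 0,"wy": 0,"wz": 0,"dx": -0.062,"dy": 0,"dz": 0.0355,"grip": -1},{"wx": 0,"wy": 0,"wz": 0,"dx": -0.065,"dy": 0,"dz": 0.037,"grip": -1}], "squeeze": 60}}

```text
clock: 7.62
eef_pos: [0.6842, -0.1375, 0.0385]
orientation: [1.386, -1.712, 0.801]
ft_force: [1.3, 0.7, -1.6]
finger_gap: 0.0441
gripper_force: 63.2
```

```bash
python3 - <<'E'
from h import *
np.set_printoptions(precision=4,suppress=True)
s=ctrl.state(); print(s['eef_pos'],s['ft_force'],s['wrist_torque'],s['finger_gap'])
p,W=cloud('top')
z=s['eef_pos'][2]-.0127+.008; print(z,rim(W,blue(p),A,z,.0452,.006), s['eef_pos'][:2]+pose(78)[1][:2]*.0207)
w,e=pose(78); P=np.array([.6885,-.1175,0])-e*.0207
for b in(.02,.017): cmd(P+[0,0,b+.0127],w)
E
```

```text
[ 0.6842 -0.1375  0.0385] [ 1.2723  0.6562 -1.5773] [ 0.6202 -0.268   0.1968] 0.044086893011792874
0.03378647047713888 (array([ 0.6885, -0.1167]), np.float64(0.0005763780131355992), 493) [ 0.6885 -0.1173]
clock 7.67 w [-0.  0. -0.] d [-0.0061 -0.0001  0.0039] rows>= 1
clock 7.67 w [-0.  0. -0.] d [-0.0096 -0.0001  0.0059] rows>= 1
```

{"api": "move_arm", "payload": {"commands": [{"wx": 0,"wy": 0,"wz": 0,"dx": -0.002,"dy": 0,"dz": 0.001,"grip": -1},{"wx": 0,"wy": 0,"wz": 0,"dx": -0.004,"dy": 0,"dz": 0.0025,"grip": -1},{"wx": 0,"wy": 0,"wz": 0,"dx": -0.006,"dy": 0,"dz": 0.0037,"grip": -1},{"wx": 0,"wy": 0,"wz": 0,"dx": -0.006,"dy": 0,"dz": 0.0037,"grip": -1}], "squeeze": 60}}

```text
clock: 8.0
eef_pos: [0.6842, -0.1376, 0.0334]
orientation: [1.386, -1.713, 0.801]
ft_force: [1.1, 0.7, -2.4]
finger_gap: 0.0442
gripper_force: 63.2
```

{"api": "move_arm", "payload": {"commands": [{"wx": 0,"wy": 0,"wz": 0,"dx": -0.001,"dy": 0,"dz": 0.0006,"grip": -1},{"wx": 0,"wy": 0,"wz": 0,"dx": -0.0015,"dy": 0,"dz": 0.0009,"grip": -1},{"wx": 0,"wy": 0,"wz": 0,"dx": -0.0015,"dy": 0,"dz": 0.0009,"grip": -1}], "squeeze": 60}}

```text
clock: 8.25
eef_pos: [0.6843, -0.1376, 0.0328]
orientation: [1.385, -1.712, 0.801]
ft_force: [0.2, 1.0, 1.2]
finger_gap: 0.0444
gripper_force: 64.2
```

{"api": "move_arm", "payload": {"commands": [{"wx": 0,"wy": 0,"wz": 0,"dx": -0.0012,"dy": 0,"dz": 0.0007,"grip": -1},{"wx": 0,"wy": 0,"wz": 0,"dx": -0.0012,"dy": 0,"dz": 0.0007,"grip": -1}], "squeeze": 60}}

```text
clock: 8.42
eef_pos: [0.6843, -0.1377, 0.0326]
orientation: [1.384, -1.712, 0.802]
ft_force: [-1.0, 2.5, 5.3]
finger_gap: 0.0439
gripper_force: 65.2
```

{"api": "move_arm", "payload": {"commands": [{"wx": 0,"wy": 0,"wz": 0,"dx": 0,"dy": 0,"dz": 0,"grip": 0.3},{"wx": 0,"wy": 0,"wz": 0,"dx": 0,"dy": 0,"dz": 0,"grip": 1},{"wx": 0,"wy": 0,"wz": 0,"dx": 0,"dy": 0,"dz": 0,"grip": 1},{"wx": 0,"wy": 0,"wz": 0,"dx": 0,"dy": 0,"dz": 0,"grip": 1},{"wx": 0,"wy": 0,"wz": 0,"dx": 0,"dy": 0,"dz": 0,"grip": 1}]}}

```text
clock: 8.83
eef_pos: [0.6841, -0.1377, 0.031]
orientation: [1.386, -1.712, 0.8]
ft_force: [0.3, -0.1, -0.5]
finger_gap: 0.0853
gripper_force: 0.0
```

```bash
python3 - <<'E'
from h import *
np.set_printoptions(precision=4,suppress=True)
s=ctrl.state(); print(s['eef_pos'],s['ft_force'],s['finger_gap'])
p,W=cloud('top'); a=W[blue(p)&(np.hypot(W[...,0]-.688,W[...,1]+.1175)<.06)]
d=a[abs(a[:,2]-.028)<.006]; print('disc z',np.median(d[:,2]),'tilt',np.linalg.lstsq(np.c_[d[:,:2],np.ones(len(d))],d[:,2],rcond=None)[0]); h=a[a[:,2]>.043]; print('hub',len(h),np.median(h[:,2]))
E
```

```text
[ 0.6841 -0.1377  0.031 ] [ 0.3296 -0.0581 -0.5205] 0.08532940737185912
disc z 0.028328056915848054 tilt [-0.0058  0.0031  0.0327]
hub 147 0.04833965181557831
```

Flange seated: disc face at 28 mm, hub top at 48 mm, level. Retreating along the fingers and heading for the gear.

{"api": "move_arm", "payload": {"commands": [{"wx": 0,"wy": 0,"wz": 0,"dx": 0,"dy": 0,"dz": -0.02,"grip": 1},{"wx": 0,"wy": 0,"wz": 0,"dx": 0,"dy": 0,"dz": -0.07,"grip": 1},{"wx": 0,"wy": 0,"wz": 0,"dx": 0,"dy": 0,"dz": -0.12,"grip": 1},{"wx": 0,"wy": 0,"wz": 0,"dx": 0.01,"dy": 0,"dz": -0.165,"grip": 1},{"wx": 0,"wy": 0,"wz": 0,"dx": 0.05,"dy": 0,"dz": -0.19,"grip": 1},{"wx": 0,"wy": 0,"wz": 0,"dx": 0.09,"dy": 0,"dz": -0.21,"grip": 1}]}}

```text
clock: 9.38
eef_pos: [0.7056, -0.0334, 0.1694]
orientation: [1.39, -1.71, 0.802]
ft_force: [0.6, 0.7, 1.3]
finger_gap: 0.0854
gripper_force: 0.0
```

```bash
python3 - <<'E'
from h import *
np.set_printoptions(precision=4,suppress=True)
s=ctrl.state(); print(s['eef_pos'],s['ft_force'])
w,e=pose(45); cmd(G-e*.0205+[0,0,.10],w); cmd(G+e*.04+[0,0,.10],w)
p,W=cloud('top'); a=W[blue(p)&(np.hypot(W[...,0]-.688,W[...,1]+.1175)<.06)]
d=a[abs(a[:,2]-.028)<.006]; print('disc z',len(d),np.median(d[:,2]))
g=near(W,G,.07,.027,.036); print('gear',len(g),circ(g) if len(g)>50 else 0)
E
```

```text
[ 0.7056 -0.0334  0.1694] [0.5649 0.6664 1.2634]
clock 9.38 w [-0.32   0.     0.185] d [0.0113 0.3249 0.2045] rows>= 7
clock 9.38 w [-0.32   0.     0.185] d [-0.0225  0.2807  0.1461] rows>= 6
disc z 841 0.028190188426387874
gear 184 [ 0.4537 -0.103   0.0223]
```

{"api": "move_arm", "payload": {"commands": [{"wx": -0.05,"wy": 0,"wz": 0.029,"dx": -0.003,"dy": 0.045,"dz": 0.022,"grip": 1},{"wx": -0.1,"wy": 0,"wz": 0.058,"dx": -0.007,"dy": 0.09,"dz": 0.045,"grip": 1},{"wx": -0.15,"wy": 0,"wz": 0.088,"dx": -0.011,"dy": 0.135,"dz": 0.07,"grip": 1},{"wx": -0.2,"wy": 0,"wz": 0.117,"dx": -0.015,"dy": 0.18,"dz": 0.094,"grip": 1},{"wx": -0.26,"wy": 0,"wz": 0.15,"dx": -0.019,"dy": 0.225,"dz": 0.118,"grip": 1},{"wx": -0.3,"wy": 0,"wz": 0.173,"dx": -0.0225,"dy": 0.26,"dz": 0.135,"grip": 1},{"wx": -0.32,"wy": 0,"wz": 0.185,"dx": -0.0225,"dy": 0.281,"dz": 0.146,"grip": 1},{"wx": -0.32,"wy": 0,"wz": 0.185,"dx": -0.0225,"dy": 0.281,"dz": 0.146,"grip": 1}]}}

```text
clock: 10.1
eef_pos: [0.4787, -0.0785, 0.0982]
orientation: [0.807, -1.968, 0.464]
ft_force: [-0.6, 0.1, -1.5]
finger_gap: 0.0853
gripper_force: 0.0
```

```bash
python3 - <<'E'
from h import *
np.set_printoptions(precision=4,suppress=True)
s=ctrl.state(); print(s['eef_pos'],s['joint_pos'])
w,e=pose(45); cmd(G-e*.0205+[0,0,.0225],w)
E
```

```text
[ 0.4787 -0.0785  0.0982] [-0.0001  0.7777  1.407  -0.6716  1.7913 -2.2001]
clock 10.10 w [ 0.005 -0.001 -0.002] d [-0.0505 -0.0006  0.1148] rows>= 3
```

{"api": "move_arm", "payload": {"commands": [{"wx": 0.005,"wy": 0,"wz": -0.002,"dx": -0.01,"dy": 0,"dz": 0.022,"grip": 1},{"wx": 0.005,"wy": 0,"wz": -0.002,"dx": -0.022,"dy": 0,"dz": 0.05,"grip": 1},{"wx": 0.005,"wy": 0,"wz": -0.002,"dx": -0.034,"dy": 0,"dz": 0.078,"grip": 1},{"wx": 0.005,"wy": 0,"wz": -0.002,"dx": -0.043,"dy": -0.001,"dz": 0.098,"grip": 1},{"wx": 0.005,"wy": 0,"wz": -0.002,"dx": -0.048,"dy": -0.001,"dz": 0.109,"grip": 1},{"wx": 0.005,"wy": 0,"wz": -0.002,"dx": -0.05,"dy": -0.001,"dz": 0.114,"grip": 1},{"wx": 0.005,"wy": 0,"wz": -0.002,"dx": -0.05,"dy": -0.001,"dz": 0.114,"grip": 1},{"wx": 0.005,"wy": 0,"wz": -0.002,"dx": -0.05,"dy": -0.001,"dz": 0.114,"grip": 1}]}}

```text
clock: 10.77
eef_pos: [0.4439, -0.1171, 0.0244]
orientation: [0.819, -1.969, 0.476]
ft_force: [0.1, 0.3, -0.1]
finger_gap: 0.0856
gripper_force: 0.0
```

```bash
python3 - <<'E'
from h import *
np.set_printoptions(precision=4,suppress=True)
tips(); w,e=pose(45); cmd(G-e*.0205+[0,0,.0215],w)
E
```

```text
tip 1 269 z95,max [0.0145 0.0187] |y|min 0.02 x -0.02 0.0126
tip -1 202 z95,max [0.0104 0.0178] |y|min 0.0203 x -0.0198 0.0159
tcp [ 0.4439 -0.1171  0.0244] gap 0.08560623830358081 f 0.0 [ 0.11  0.25 -0.06]
clock 10.82 w [-0.004  0.001 -0.001] d [-0.0008  0.0041  0.0067] rows>= 1
```

{"api": "move_arm", "payload": {"commands": [{"wx": -0.004,"wy": 0,"wz": -0.001,"dx": -0.001,"dy": 0.004,"dz": 0.0065,"grip": 1},{"wx": -0.004,"wy": 0,"wz": -0.001,"dx": -0.001,"dy": 0.004,"dz": 0.0065,"grip": 0.2},{"wx": -0.004,"wy": 0,"wz": -0.001,"dx": -0.001,"dy": 0.004,"dz": 0.0065,"grip": -1},{"wx": -0.004,"wy": 0,"wz": -0.001,"dx": -0.001,"dy": 0.004,"dz": 0.0065,"grip": -1},{"wx": -0.004,"wy": 0,"wz": -0.001,"dx": -0.001,"dy": 0.004,"dz": 0.0065,"grip": -1},{"wx": -0.004,"wy": 0,"wz": -0.001,"dx": -0.001,"dy": 0.004,"dz": 0.0065,"grip": -1},{"wx": -0.004,"wy": 0,"wz": -0.001,"dx": -0.001,"dy": 0.004,"dz": 0.0065,"grip": -1},{"wx": -0.004,"wy": 0,"wz": -0.001,"dx": -0.001,"dy": 0.004,"dz": 0.0065,"grip": -1}], "squeeze": 70}}

```text
clock: 11.48
eef_pos: [0.4382, -0.118, 0.021]
orientation: [0.815, -1.968, 0.468]
ft_force: [0.8, 0.5, 4.7]
finger_gap: 0.0431
gripper_force: 71.0
```

```bash
python3 - <<'E'
from h import *
np.set_printoptions(precision=4,suppress=True)
s=ctrl.state(); print(s['eef_pos'],s['ft_force'],s['finger_gap'],s['gripper_force'])
d=s['eef_pos']-G; e=pose(45)[1]; print('h',d@e,'lat',d@[-e[1],e[0],0],'v',d[2])
p,W=tips()
w=pose(45)[0]; cmd(G-e*.0205+[0,0,.2],w)
E
```

```text
[ 0.4382 -0.118   0.021 ] [0.8107 0.4745 4.7285] 0.04310441981664964 71.00234231678769
h -0.02126563192687501 lat 0.0004498721939870781 v 0.021004662502738303
tip 1 259 z95,max [0.0086 0.0171] |y|min 0.02 x -0.0198 0.0165
tip -1 278 z95,max [0.008  0.0197] |y|min 0.0201 x -0.0191 0.018
tcp [ 0.4382 -0.118   0.021 ] gap 0.04310441981664964 f 71.00234231678769 [0.81 0.47 4.73]
clock 11.53 w [0.001 0.    0.001] d [ 0.2061 -0.0002 -0.1204] rows>= 5
```

{"api": "move_arm", "payload": {"commands": [{"wx": 0,"wy": 0,"wz": 0,"dx": 0.02,"dy": 0,"dz": -0.012,"grip": -1},{"wx": 0,"wy": 0,"wz": 0,"dx": 0.06,"dy": 0,"dz": -0.035,"grip": -1},{"wx": 0,"wy": 0,"wz": 0,"dx": 0.1,"dy": 0,"dz": -0.058,"grip": -1},{"wx": 0,"wy": 0,"wz": 0,"dx": 0.14,"dy": 0,"dz": -0.082,"grip": -1},{"wx": 0,"wy": 0,"wz": 0,"dx": 0.18,"dy": 0,"dz": -0.105,"grip": -1},{"wx": 0,"wy": 0,"wz": 0,"dx": 0.204,"dy": 0,"dz": -0.119,"grip": -1},{"wx": 0,"wy": 0,"wz": 0,"dx": 0.208,"dy": 0,"dz": -0.122,"grip": -1}], "squeeze": 70}}

```text
clock: 12.12
eef_pos: [0.4407, -0.1177, 0.2046]
orientation: [0.815, -1.974, 0.471]
ft_force: [1.4, 0.5, -2.9]
finger_gap: 0.0429
gripper_force: 71.3
```

```bash
python3 - <<'E'
from h import *
np.set_printoptions(precision=4,suppress=True)
s=ctrl.state(); print(s['eef_pos'],s['ft_force'],s['finger_gap'])
w,e=pose(78); cmd(np.array([.6885,-.1173,.197])-e*.0213,w)
E
```

```text
[ 0.4407 -0.1177  0.2046] [ 1.4265  0.4764 -2.8546] 0.042938890213489116
clock 12.12 w [ 0.317  0.003 -0.186] d [-0.1155 -0.2486 -0.1762] rows>= 6
```

{"api": "move_arm", "payload": {"commands": [{"wx": 0.03,"wy": 0,"wz": -0.018,"dx": -0.01,"dy": -0.022,"dz": -0.016,"grip": -1},{"wx": 0.085,"wy": 0,"wz": -0.05,"dx": -0.031,"dy": -0.067,"dz": -0.047,"grip": -1},{"wx": 0.14,"wy": 0.001,"wz": -0.082,"dx": -0.051,"dy": -0.11,"dz": -0.078,"grip": -1},{"wx": 0.195,"wy": 0.002,"wz": -0.115,"dx": -0.071,"dy": -0.153,"dz": -0.109,"grip": -1},{"wx": 0.25,"wy": 0.002,"wz": -0.147,"dx": -0.091,"dy": -0.196,"dz": -0.139,"grip": -1},{"wx": 0.295,"wy": 0.003,"wz": -0.173,"dx": -0.107,"dy": -0.23,"dz": -0.163,"grip": -1},{"wx": 0.317,"wy": 0.003,"wz": -0.186,"dx": -0.1155,"dy": -0.249,"dz": -0.176,"grip": -1},{"wx": 0.317,"wy": 0.003,"wz": -0.186,"dx": -0.1155,"dy": -0.249,"dz": -0.176,"grip": -1}], "squeeze": 70}}

```text
clock: 12.78
eef_pos: [0.6837, -0.1381, 0.1884]
orientation: [1.392, -1.704, 0.794]
ft_force: [-0.1, -0.4, -2.0]
finger_gap: 0.0428
gripper_force: 71.7
```

```bash
python3 - <<'E'
from h import *
np.set_printoptions(precision=4,suppress=True)
p,W=cloud('top'); p,W=cloud('top'); s=ctrl.state(); t=s['eef_pos']; print(t,s['ft_force'],s['finger_gap'])
e=pose(78)[1]; print('kin',t[:2]+e[:2]*.0213,'bottom',t[2]-.021)
z=t[2]-.021+.014; a=W[(abs(W[...,2]-z)<.007)&(np.hypot(W[...,0]-.688,W[...,1]+.1175)<.055)]
m=(abs(W[...,2]-z)<.01)&(p.max(-1)>70)
print(rim(W,m,A,z,.0432,.006),rim(W,m,A,z+.016,.0232,.003))
w=pose(78)[0]
for b in(.115,.085): cmd(np.array([.6885,-.1173,b+.021])-e*.0213,w)
E
```

```text
[ 0.6811 -0.1382  0.189 ] [-0.5002 -0.4107 -2.2352] 0.042631116010777785
kin [ 0.6855 -0.1173] bottom 0.16801327175183733Traceback (most recent call last):
  File "<stdin>", line 7, in <module>
  File "h.py", line 55, in rim
    h=cv2.convexHull(a.astype(np.float32))[:,0]
      ~~~~~~~~~~~~~~~~~~~~~~~~~~~~~~~~~~~~^^^^^
TypeError: 'NoneType' object is not subscriptable
```

```bash
python3 - <<'E'
from h import *
np.set_printoptions(precision=4,suppress=True)
p,W=cloud('top'); s=ctrl.state(); t=s['eef_pos']; print(t)
e=pose(78)[1]; print('kin',t[:2]+e[:2]*.0213)
a=W[(np.hypot(W[...,0]-.688,W[...,1]+.1175)<.06)&(W[...,2]>.14)]; print(np.histogram(a[:,2],bins=np.arange(.14,.30,.008)))
z=t[2]-.021+.014; m=p.max(-1)>70
for zz,r,tol in((z,.043,.006),(z+.016,.023,.004)): print(zz,rim(W,m,A,zz,r,tol))
w=pose(78)[0]
for b in(.115,.085): cmd(np.array([.6885,-.1173,b+.021])-e*.0213,w)
E
```

```text
[ 0.6809 -0.1382  0.1896]
kin [ 0.6854 -0.1174]
(array([  0,   0,   0,  33, 154, 498,  71, 235, 188, 230, 206, 203, 186,
       161,  56,   0,   0,   0,   0]), array([0.14 , 0.148, 0.156, 0.164, 0.172, 0.18 , 0.188, 0.196, 0.204,
       0.212, 0.22 , 0.228, 0.236, 0.244, 0.252, 0.26 , 0.268, 0.276,
       0.284, 0.292]))
0.18261276237240487 (array([ 0.6854, -0.1171]), np.float64(0.0003646557897083319), 491)
0.19861276237240488 (array([ 0.6888, -0.1191]), np.float64(0.008095672312086275), 166)
clock 12.93 w [ 0.004 -0.001  0.005] d [-0.0624 -0.0048  0.0348] rows>= 2
clock 12.93 w [ 0.004 -0.001  0.005] d [-0.0971 -0.0052  0.0547] rows>= 3
```

{"api": "move_arm", "payload": {"commands": [{"wx": 0.004,"wy": 0,"wz": 0.005,"dx": -0.008,"dy": -0.004,"dz": 0.005,"grip": -1},{"wx": 0.004,"wy": 0,"wz": 0.005,"dx": -0.02,"dy": -0.0048,"dz": 0.011,"grip": -1},{"wx": 0.004,"wy": 0,"wz": 0.005,"dx": -0.035,"dy": -0.0048,"dz": 0.0195,"grip": -1},{"wx": 0.004,"wy": 0,"wz": 0.005,"dx": -0.05,"dy": -0.0048,"dz": 0.028,"grip": -1},{"wx": 0.004,"wy": 0,"wz": 0.005,"dx": -0.058,"dy": -0.0048,"dz": 0.0325,"grip": -1},{"wx": 0.004,"wy": 0,"wz": 0.005,"dx": -0.0624,"dy": -0.0048,"dz": 0.035,"grip": -1},{"wx": 0.004,"wy": 0,"wz": 0.005,"dx": -0.0624,"dy": -0.0048,"dz": 0.035,"grip": -1},{"wx": 0.004,"wy": 0,"wz": 0.005,"dx": -0.0624,"dy": -0.0048,"dz": 0.035,"grip": -1}], "squeeze": 70}}

```text
clock: 13.6
eef_pos: [0.6858, -0.1385, 0.1382]
orientation: [1.386, -1.711, 0.805]
ft_force: [0.4, 0.4, -2.2]
finger_gap: 0.0428
gripper_force: 71.6
```

```bash
python3 - <<'E'
from h import *
np.set_printoptions(precision=4,suppress=True)
p,W=cloud('top'); s=ctrl.state(); t=s['eef_pos']; print(t,s['ft_force'])
e=pose(78)[1]; print('kin',t[:2]+e[:2]*.0213)
z=t[2]-.021+.014; m=p.max(-1)>70
print(z,rim(W,m,A,z,.043,.006))
w=pose(78)[0]
for b in(.08,.055): cmd(np.array([.6885,-.1173,b+.021])-e*.0213,w)
E
```

```text
[ 0.6861 -0.1385  0.1389] [ 0.6418  0.1203 -2.6436]
kin [ 0.6905 -0.1176]
0.13190936886584137 (array([ 0.6897, -0.1172]), np.float64(0.0005922867428839323), 504)
clock 13.65 w [-0.002 -0.001 -0.002] d [-0.0437  0.0029  0.0253] rows>= 1
clock 13.65 w [-0.002 -0.001 -0.002] d [-0.0726  0.0031  0.0419] rows>= 2
```

{"api": "move_arm", "payload": {"commands": [{"wx": 0,"wy": 0,"wz": 0,"dx": -0.006,"dy": 0.002,"dz": 0.0035,"grip": -1},{"wx": 0,"wy": 0,"wz": 0,"dx": -0.014,"dy": 0.0022,"dz": 0.008,"grip": -1},{"wx": 0,"wy": 0,"wz": 0,"dx": -0.022,"dy": 0.0022,"dz": 0.0127,"grip": -1},{"wx": 0,"wy": 0,"wz": 0,"dx": -0.03,"dy": 0.0022,"dz": 0.0173,"grip": -1},{"wx": 0,"wy": 0,"wz": 0,"dx": -0.036,"dy": 0.0022,"dz": 0.0208,"grip": -1},{"wx": 0,"wy": 0,"wz": 0,"dx": -0.04,"dy": 0.0022,"dz": 0.023,"grip": -1}], "squeeze": 70}}

```text
clock: 14.15
eef_pos: [0.6841, -0.1381, 0.1026]
orientation: [1.387, -1.711, 0.805]
ft_force: [-0.5, 0.2, -2.4]
finger_gap: 0.0431
gripper_force: 71.7
```

```bash
python3 - <<'E'
from h import *
np.set_printoptions(precision=4,suppress=True)
p,W=cloud('top'); s=ctrl.state(); t=s['eef_pos']; print(t,s['ft_force'])
e=pose(78)[1]; print('kin',t[:2]+e[:2]*.0213)
z=t[2]-.021+.014; m=p.max(-1)>70
print(z,rim(W,m,A,z,.043,.006))
w=pose(78)[0]
for b in(.055,.048): cmd(np.array([.6885,-.1173,b+.021])-e*.0213,w)
E
```

```text
[ 0.6841 -0.1381  0.1021] [ 2.4211  0.235  -3.7564]
kin [ 0.6885 -0.1172]
0.09513094091971008 (array([ 0.6881, -0.1166]), np.float64(0.000505624222564012), 424)
clock 14.20 w [-0.002 -0.001 -0.   ] d [-0.0302  0.      0.0174] rows>= 1
clock 14.20 w [-0.002 -0.001 -0.   ] d [-0.0382  0.0001  0.0221] rows>= 1
```

{"api": "move_arm", "payload": {"commands": [{"wx": 0,"wy": 0,"wz": 0,"dx": -0.007,"dy": 0,"dz": 0.004,"grip": -1},{"wx": 0,"wy": 0,"wz": 0,"dx": -0.015,"dy": 0,"dz": 0.0087,"grip": -1},{"wx": 0,"wy": 0,"wz": 0,"dx": -0.022,"dy": 0,"dz": 0.0127,"grip": -1},{"wx": 0,"wy": 0,"wz": 0,"dx": -0.028,"dy": 0,"dz": 0.016,"grip": -1},{"wx": 0,"wy": 0,"wz": 0,"dx": -0.032,"dy": 0,"dz": 0.0185,"grip": -1},{"wx": 0,"wy": 0,"wz": 0,"dx": -0.035,"dy": 0,"dz": 0.02,"grip": -1},{"wx": 0,"wy": 0,"wz": 0,"dx": -0.036,"dy": 0,"dz": 0.0208,"grip": -1}], "squeeze": 70}}

```text
clock: 14.78
eef_pos: [0.6842, -0.1381, 0.072]
orientation: [1.386, -1.711, 0.805]
ft_force: [-0.0, -0.1, -2.6]
finger_gap: 0.043
gripper_force: 71.7
```

{"api": "move_arm", "payload": {"commands": [{"wx": 0,"wy": 0,"wz": 0,"dx": -0.001,"dy": 0,"dz": 0.0006,"grip": -1},{"wx": 0,"wy": 0,"wz": 0,"dx": -0.002,"dy": 0,"dz": 0.0012,"grip": -1}], "squeeze": 70}}

```text
clock: 14.95
eef_pos: [0.6843, -0.1383, 0.071]
orientation: [1.386, -1.712, 0.805]
ft_force: [0.4, -0.1, -2.1]
finger_gap: 0.0429
gripper_force: 71.7
```

{"api": "move_arm", "payload": {"commands": [{"wx": 0,"wy": 0,"wz": 0,"dx": -0.001,"dy": 0,"dz": 0.0006,"grip": -1},{"wx": 0,"wy": 0,"wz": 0,"dx": -0.002,"dy": 0,"dz": 0.0012,"grip": -1},{"wx": 0,"wy": 0,"wz": 0,"dx": -0.002,"dy": 0,"dz": 0.0012,"grip": -1}], "squeeze": 70}}

```text
clock: 15.2
eef_pos: [0.6844, -0.1383, 0.0693]
orientation: [1.386, -1.712, 0.805]
ft_force: [-0.4, -0.3, -2.7]
finger_gap: 0.0426
gripper_force: 71.7
```

{"api": "move_arm", "payload": {"commands": [{"wx": 0,"wy": 0,"wz": 0,"dx": -0.001,"dy": 0,"dz": 0.0006,"grip": -1},{"wx": 0,"wy": 0,"wz": 0,"dx": -0.001,"dy": 0,"dz": 0.0006,"grip": -1}], "squeeze": 70}}

```text
clock: 15.37
eef_pos: [0.6844, -0.1384, 0.0692]
orientation: [1.385, -1.711, 0.806]
ft_force: [-1.4, 0.5, 1.5]
finger_gap: 0.0428
gripper_force: 71.9
```

Contact at 69 mm, bottom on the flange hub at about 48 mm. A little more push, then release.

{"api": "move_arm", "payload": {"commands": [{"wx": 0,"wy": 0,"wz": 0,"dx": -0.001,"dy": 0,"dz": 0.0006,"grip": -1},{"wx": 0,"wy": 0,"wz": 0,"dx": -0.001,"dy": 0,"dz": 0.0006,"grip": -1}], "squeeze": 70}}

```text
clock: 15.53
eef_pos: [0.6844, -0.1384, 0.0692]
orientation: [1.384, -1.711, 0.807]
ft_force: [-3.3, 1.6, 6.6]
finger_gap: 0.043
gripper_force: 72.2
```

{"api": "move_arm", "payload": {"commands": [{"wx": 0,"wy": 0,"wz": 0,"dx": 0,"dy": 0,"dz": 0,"grip": 0.3},{"wx": 0,"wy": 0,"wz": 0,"dx": 0,"dy": 0,"dz": 0,"grip": 1},{"wx": 0,"wy": 0,"wz": 0,"dx": 0,"dy": 0,"dz": 0,"grip": 1},{"wx": 0,"wy": 0,"wz": 0,"dx": 0,"dy": 0,"dz": 0,"grip": 1},{"wx": 0,"wy": 0,"wz": 0,"dx": 0,"dy": 0,"dz": -0.03,"grip": 1},{"wx": 0,"wy": 0,"wz": 0,"dx": 0,"dy": 0,"dz": -0.08,"grip": 1},{"wx": 0,"wy": 0,"wz": 0,"dx": 0.01,"dy": 0,"dz": -0.13,"grip": 1},{"wx": 0,"wy": 0,"wz": 0,"dx": 0.04,"dy": 0,"dz": -0.17,"grip": 1}]}}

```text
clock: 16.2
eef_pos: [0.7028, -0.0418, 0.1545]
orientation: [1.39, -1.707, 0.801]
ft_force: [0.4, -0.3, -0.9]
finger_gap: 0.0856
gripper_force: 0.0
```

```bash
python3 - <<'E'
from h import *
np.set_printoptions(precision=4,suppress=True)
p,W=cloud('top'); s=ctrl.state(); t=s['eef_pos']; print(t,s['ft_force'],s['joint_pos'])
a=W[(np.hypot(W[...,0]-.6885,W[...,1]+.1173)<.043)]
for lo,hi in((.054,.069),(.070,.085)):
    d=a[(a[:,2]>lo)&(a[:,2]<hi)]; print(lo,len(d),np.median(d[:,2]),np.linalg.lstsq(np.c_[d[:,:2],np.ones(len(d))],d[:,2],rcond=None)[0][:2])
p,W=cloud('scene')
for nm,c in(('S',S),('C',C)):
    b=near(W,c,.06,.031,.045); print(nm,len(b),circ(b) if len(b)>20 else 0)
Rd=R.from_rotvec([np.pi,0,0])
for yaw in (0,45,90,135,180,225): 
    w=R.from_euler('z',yaw,degrees=True)*Rd; print(yaw); cmd(S+[0,0,.15],w)
E
```

```text
[ 0.707  -0.0396  0.1653] [2.6884 1.253  7.0096] [ 0.1508  0.8835  1.0542 -0.9578  1.6667 -2.6369]
0.054 780 0.06181624425604848 [0.0054 0.0011]
0.07 195 0.0772526952945185 [ 0.0409 -0.0308]
S 101 [0.6213 0.2198 0.0231]
C 258 [0.4812 0.0729 0.0211]
0
clock 16.30 w [ 0.579 -0.484 -1.018] d [-0.1732  0.1824 -0.2665] rows>= 16
45
clock 16.30 w [ 0.828 -0.26  -1.444] d [-0.1732  0.1824 -0.2665] rows>= 22
90
clock 16.30 w [-0.941 -0.084  1.629] d [-0.1732  0.1824 -0.2665] rows>= 24
135
clock 16.30 w [-0.708 -0.37   1.217] d [-0.1732  0.1824 -0.2665] rows>= 19
180
clock 16.30 w [-0.459 -0.549  0.78 ] d [-0.1732  0.1824 -0.2665] rows>= 14
225
clock 16.30 w [-0.202 -0.644  0.331] d [-0.1732  0.1824 -0.2665] rows>= 10
```

Gear seated: face at 62 mm and hub top at 77–78 mm, as expected. Next is the sleeve, with the tool pointing down.

```bash
python3 - <<'E'
from h import *
w,e=pose(78,0); cmd(S+[0,0,.12],w)
E
```

```text
clock 16.30 w [-0.01  -0.666 -0.001] d [-0.2078  0.183  -0.2465] rows>= 9
```

{"api": "move_arm", "payload": {"commands": [{"wx": 0,"wy": -0.05,"wz": 0,"dx": 0.02,"dy": 0.02,"dz": -0.03,"grip": 1},{"wx": 0,"wy": -0.13,"wz": 0,"dx": 0.02,"dy": 0.045,"dz": -0.07,"grip": 1},{"wx": 0,"wy": -0.21,"wz": 0,"dx": 0.0,"dy": 0.07,"dz": -0.11,"grip": 1},{"wx": 0,"wy": -0.29,"wz": 0,"dx": -0.03,"dy": 0.095,"dz": -0.145,"grip": 1},{"wx": -0.005,"wy": -0.37,"wz": 0,"dx": -0.07,"dy": 0.12,"dz": -0.175,"grip": 1},{"wx": -0.006,"wy": -0.45,"wz": 0,"dx": -0.11,"dy": 0.14,"dz": -0.2,"grip": 1},{"wx": -0.01,"wy": -0.53,"wz": 0,"dx": -0.15,"dy": 0.16,"dz": -0.22,"grip": 1},{"wx": -0.01,"wy": -0.6,"wz": 0,"dx": -0.185,"dy": 0.175,"dz": -0.238,"grip": 1}]}}

```text
clock: 16.97
eef_pos: [0.6215, 0.2036, 0.1259]
orientation: [1.917, -2.383, 0.086]
ft_force: [-0.1, 0.3, -0.4]
finger_gap: 0.0856
gripper_force: 0.0
```

```bash
python3 - <<'E'
from h import *
s=ctrl.state(); print(s['eef_pos'],s['joint_pos'].round(2))
w,e=pose(78,0); cmd(S+[0,0,.10],w)
E
```

```text
[0.62151937 0.20359154 0.12587814] [ 0.18  0.49  1.42 -0.09  1.28 -2.72]
clock 16.97 w [ 0.005 -0.063 -0.004] d [-0.0241  0.0038  0.0323] rows>= 1
```

{"api": "move_arm", "payload": {"commands": [{"wx": 0.003,"wy": -0.04,"wz": -0.002,"dx": -0.01,"dy": 0.002,"dz": 0.01,"grip": 1},{"wx": 0.005,"wy": -0.063,"wz": -0.004,"dx": -0.02,"dy": 0.004,"dz": 0.022,"grip": 1},{"wx": 0.005,"wy": -0.063,"wz": -0.004,"dx": -0.024,"dy": 0.004,"dz": 0.032,"grip": 1},{"wx": 0.005,"wy": -0.063,"wz": -0.004,"dx": -0.024,"dy": 0.004,"dz": 0.032,"grip": 1},{"wx": 0.005,"wy": -0.063,"wz": -0.004,"dx": -0.024,"dy": 0.004,"dz": 0.032,"grip": 1}]}}

```text
clock: 17.38
eef_pos: [0.6215, 0.2168, 0.099]
orientation: [1.972, -2.435, 0.005]
ft_force: [-0.4, -0.9, 0.3]
finger_gap: 0.0855
gripper_force: 0.0
```

```bash
python3 - <<'E'
from h import *
p,W=tips(); w,e=pose(78,0); cmd(S+[0,0,.007],w)
cv2.imwrite('pics/s1.png',cv2.resize(p[130:250,230:380],None,fx=5,fy=5,interpolation=cv2.INTER_CUBIC))
E
```

```text
tip 1 93 z95,max [-0.0206 -0.0177] |y|min 0.0414 x -0.0084 0.0145
tip -1 92 z95,max [-0.0208 -0.0174] |y|min 0.0402 x -0.0086 0.0141
tcp [0.6215 0.2168 0.099 ] gap 0.08547179528740027 f 0.0 [-0.41 -0.88  0.25]
clock 17.43 w [ 0.001 -0.005  0.   ] d [-0.0043  0.0006  0.1235] rows>= 3
```

View pics/s1.png

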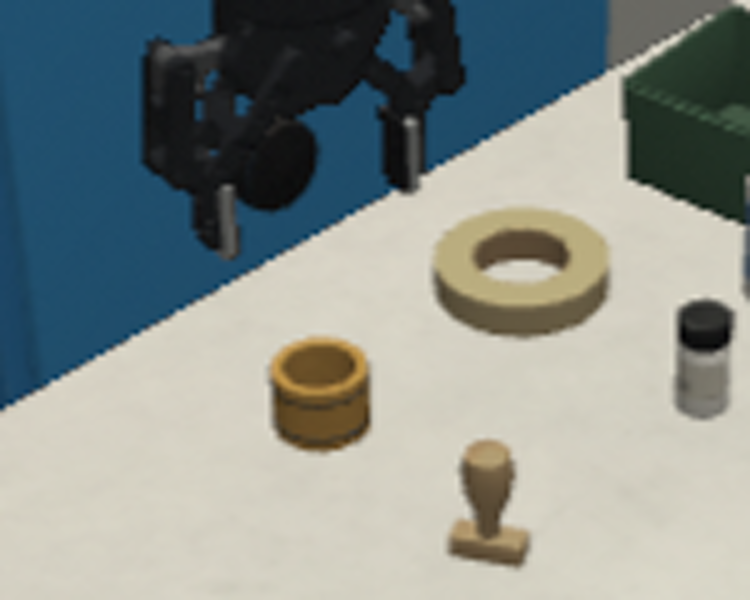

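The picture shows the open fingers above the sleeve at crop (320,395), with tips at (228,250) and (405,185); everything nearby is clear. Descending and gripping.

{"api": "move_arm", "payload": {"commands": [{"wx": 0.001,"wy": -0.005,"wz": 0,"dx": -0.002,"dy": 0.0006,"dz": 0.02,"grip": 1},{"wx": 0.001,"wy": -0.005,"wz": 0,"dx": -0.004,"dy": 0.0006,"dz": 0.05,"grip": 1},{"wx": 0.001,"wy": -0.005,"wz": 0,"dx": -0.0043,"dy": 0.0006,"dz": 0.08,"grip": 1},{"wx": 0.001,"wy": -0.005,"wz": 0,"dx": -0.0043,"dy": 0.0006,"dz": 0.103,"grip": 1},{"wx": 0.001,"wy": -0.005,"wz": 0,"dx": -0.0043,"dy": 0.0006,"dz": 0.116,"grip": 1},{"wx": 0.001,"wy": -0.005,"wz": 0,"dx": -0.0043,"dy": 0.0006,"dz": 0.122,"grip": 1},{"wx": 0.001,"wy": -0.005,"wz": 0,"dx": -0.0043,"dy": 0.0006,"dz": 0.1235,"grip": 1},{"wx": 0.001,"wy": -0.005,"wz": 0,"dx": -0.0043,"dy": 0.0006,"dz": 0.1235,"grip": 1}]}}

```text
clock: 18.1
eef_pos: [0.6223, 0.2199, 0.0077]
orientation: [-1.977, 2.44, 0.0]
ft_force: [0.1, -0.8, 0.1]
finger_gap: 0.0853
gripper_force: 0.0
```

{"api": "move_arm", "payload": {"commands": [{"wx": 0,"wy": 0,"wz": 0,"dx": 0,"dy": 0,"dz": 0,"grip": 0.2},{"wx": 0,"wy": 0,"wz": 0,"dx": 0,"dy": 0,"dz": 0,"grip": -1},{"wx": 0,"wy": 0,"wz": 0,"dx": 0,"dy": 0,"dz": 0,"grip": -1},{"wx": 0,"wy": 0,"wz": 0,"dx": 0,"dy": 0,"dz": 0,"grip": -1},{"wx": 0,"wy": 0,"wz": 0,"dx": 0,"dy": 0,"dz": 0,"grip": -1},{"wx": 0,"wy": 0,"wz": 0,"dx": 0,"dy": 0,"dz": 0,"grip": -1},{"wx": 0,"wy": 0,"wz": 0,"dx": 0,"dy": 0,"dz": 0,"grip": -1}], "squeeze": 60}}

```text
clock: 18.68
eef_pos: [0.6227, 0.2199, 0.0085]
orientation: [-1.976, 2.439, -0.001]
ft_force: [-0.5, -0.3, 5.1]
finger_gap: 0.0438
gripper_force: 61.5
```

```bash
python3 - <<'E'
from h import *
np.set_printoptions(precision=4,suppress=True)
s=ctrl.state(); t=s['eef_pos']; print(t,t-S,s['ft_force'],s['finger_gap'],s['gripper_force'])
w,e=pose(78,0); cmd([.6885,-.1173,.17],w); cmd([t[0],t[1],.17],w)
E
```

```text
[0.6227 0.2199 0.0085] [0.0008 0.0004 0.0085] [-0.5014 -0.2864  5.125 ] 0.043793966333966566 61.543317809700966
clock 18.68 w [-0.001  0.001  0.   ] d [ 0.4213 -0.1795 -0.2157] rows>= 10
clock 18.68 w [-0.001  0.001  0.   ] d [-0.0003 -0.0004 -0.2153] rows>= 4
```

{"api": "move_arm", "payload": {"commands": [{"wx": 0,"wy": 0,"wz": 0,"dx": 0,"dy": 0,"dz": -0.025,"grip": -1},{"wx": 0,"wy": 0,"wz": 0,"dx": 0,"dy": 0,"dz": -0.075,"grip": -1},{"wx": 0,"wy": 0,"wz": 0,"dx": 0,"dy": 0,"dz": -0.13,"grip": -1},{"wx": 0,"wy": 0,"wz": 0,"dx": 0.02,"dy": -0.009,"dz": -0.18,"grip": -1},{"wx": 0,"wy": 0,"wz": 0,"dx": 0.06,"dy": -0.026,"dz": -0.21,"grip": -1},{"wx": 0,"wy": 0,"wz": 0,"dx": 0.105,"dy": -0.045,"dz": -0.225,"grip": -1},{"wx": 0,"wy": 0,"wz": 0,"dx": 0.155,"dy": -0.066,"dz": -0.23,"grip": -1},{"wx": 0,"wy": 0,"wz": 0,"dx": 0.205,"dy": -0.087,"dz": -0.23,"grip": -1}], "squeeze": 60}}

```text
clock: 19.35
eef_pos: [0.6544, 0.0545, 0.1816]
orientation: [-1.977, 2.438, -0.003]
ft_force: [1.4, 0.2, -2.1]
finger_gap: 0.0439
gripper_force: 61.8
```

```bash
python3 - <<'E'
from h import *
np.set_printoptions(precision=4,suppress=True)
s=ctrl.state(); t=s['eef_pos']; print(t,s['ft_force'],s['finger_gap'])
w,e=pose(78,0); cmd([.6893,-.1169,.175],w)
E
```

```text
[0.6544 0.0545 0.1816] [ 1.3521  0.2203 -2.085 ] 0.043897898693328954
clock 19.35 w [-0.002  0.001  0.001] d [ 0.214  -0.0926  0.0089] rows>= 5
```

{"api": "move_arm", "payload": {"commands": [{"wx": 0,"wy": 0,"wz": 0,"dx": 0.05,"dy": -0.022,"dz": 0,"grip": -1},{"wx": 0,"wy": 0,"wz": 0,"dx": 0.1,"dy": -0.044,"dz": 0,"grip": -1},{"wx": 0,"wy": 0,"wz": 0,"dx": 0.145,"dy": -0.064,"dz": 0,"grip": -1},{"wx": 0,"wy": 0,"wz": 0,"dx": 0.18,"dy": -0.079,"dz": 0.004,"grip": -1},{"wx": 0,"wy": 0,"wz": 0,"dx": 0.203,"dy": -0.089,"dz": 0.006,"grip": -1},{"wx": 0,"wy": 0,"wz": 0,"dx": 0.214,"dy": -0.0926,"dz": 0.008,"grip": -1},{"wx": 0,"wy": 0,"wz": 0,"dx": 0.214,"dy": -0.0926,"dz": 0.009,"grip": -1},{"wx": 0,"wy": 0,"wz": 0,"dx": 0.214,"dy": -0.0926,"dz": 0.009,"grip": -1}], "squeeze": 60}}

```text
clock: 20.02
eef_pos: [0.6956, -0.0813, 0.1694]
orientation: [1.872, -2.479, 0.044]
ft_force: [-0.6, -1.0, -1.4]
finger_gap: 0.0439
gripper_force: 61.7
```

```bash
python3 - <<'E'
from h import *
np.set_printoptions(precision=4,suppress=True)
p,W=cloud('scene'); s=ctrl.state(); t=s['eef_pos']; print(t,s['ft_force'],s['finger_gap'])
v=cv2.cvtColor(p,cv2.COLOR_BGR2HSV); k=(v[...,0]>10)&(v[...,0]<28)&(v[...,1]>110)&(np.hypot(W[...,0]-.6885,W[...,1]+.1173)<.04)&(W[...,2]>.14)
a=W[k]; print('sleeve',len(a),a.mean(0),a.min(0),a.max(0))
w,e=pose(78,0)
for b in(.112,.084): cmd([.6893,-.1169,b+.0085],w)
E
```

```text
[ 0.6957 -0.0807  0.1698] [-0.1007  0.1609 -3.3318] 0.04403283847946791
sleeve 287 [ 0.6872 -0.0955  0.1817] [ 0.67   -0.1048  0.1618] [ 0.7162 -0.0805  0.1973]
clock 20.07 w [ 0.    -0.029 -0.043] d [ 0.0457 -0.0048  0.0679] rows>= 2
clock 20.07 w [ 0.    -0.029 -0.043] d [ 0.044  -0.0048  0.1052] rows>= 3
```

```bash
python3 - <<'E'
from h import *
w,e=pose(38,0); print(ctrl.state()['joint_pos'].round(2)); cmd([.6893,-.1169,.175],w)
E
```

```text
[-0.26  0.51  1.3  -0.05  1.33 -3.12]
clock 20.07 w [-0.01  -0.027  0.402] d [ 0.049  -0.0049 -0.0047] rows>= 6
```

{"api": "move_arm", "payload": {"commands": [{"wx": 0,"wy": -0.01,"wz": 0.07,"dx": 0,"dy": 0,"dz": -0.005,"grip": -1},{"wx": -0.005,"wy": -0.02,"wz": 0.14,"dx": 0,"dy": 0,"dz": -0.005,"grip": -1},{"wx": -0.01,"wy": -0.027,"wz": 0.21,"dx": 0,"dy": 0,"dz": -0.005,"grip": -1},{"wx": -0.01,"wy": -0.027,"wz": 0.28,"dx": 0,"dy": 0,"dz": -0.005,"grip": -1},{"wx": -0.01,"wy": -0.027,"wz": 0.35,"dx": 0,"dy": 0,"dz": -0.005,"grip": -1},{"wx": -0.01,"wy": -0.027,"wz": 0.402,"dx": 0,"dy": 0,"dz": -0.005,"grip": -1},{"wx": -0.01,"wy": -0.027,"wz": 0.402,"dx": 0,"dy": 0,"dz": -0.005,"grip": -1}], "squeeze": 60}}

```text
clock: 20.65
eef_pos: [0.6961, -0.0802, 0.1745]
orientation: [-1.018, 2.971, -0.002]
ft_force: [-0.2, 0.2, -2.1]
finger_gap: 0.0438
gripper_force: 61.8
```

```bash
python3 - <<'E'
from h import *
w,e=pose(38,0); s=ctrl.state(); print(s['joint_pos'].round(2),s['eef_pos'],s['finger_gap'],s['ft_force']); cmd([.6893,-.1169,.175],w)
E
```

```text
[-0.28  0.5   1.3  -0.    1.34 -2.51] [ 0.69606544 -0.08021897  0.1744697 ] 0.043846201294728604 [-0.16581162  0.24625487 -2.11279159]
clock 20.65 w [-0.001  0.    -0.002] d [ 0.0371 -0.0331 -0.0007] rows>= 1
```

{"api": "move_arm", "payload": {"commands": [{"wx": 0,"wy": 0,"wz": 0,"dx": 0.012,"dy": -0.011,"dz": 0,"grip": -1},{"wx": 0,"wy": 0,"wz": 0,"dx": 0.025,"dy": -0.022,"dz": 0,"grip": -1},{"wx": 0,"wy": 0,"wz": 0,"dx": 0.033,"dy": -0.03,"dz": 0,"grip": -1},{"wx": 0,"wy": 0,"wz": 0,"dx": 0.037,"dy": -0.033,"dz": 0,"grip": -1},{"wx": 0,"wy": 0,"wz": 0,"dx": 0.037,"dy": -0.033,"dz": 0,"grip": -1}], "squeeze": 60}}

```text
clock: 21.07
eef_pos: [0.6892, -0.1204, 0.1742]
orientation: [-1.018, 2.972, -0.003]
ft_force: [0.8, 0.5, -1.2]
finger_gap: 0.0439
gripper_force: 61.8
```

```bash
cat >> h.py <<'E'
def brass(p,W,zmin):
    v=cv2.cvtColor(p,cv2.COLOR_BGR2HSV); k=(v[...,0]>10)&(v[...,0]<28)&(v[...,1]>110)&(np.hypot(W[...,0]-.6885,W[...,1]+.1173)<.05)&(W[...,2]>zmin); return W[k]
E
python3 - <<'E'
from h import *
np.set_printoptions(precision=4,suppress=True)
p,W=cloud('scene'); s=ctrl.state(); t=s['eef_pos']; print(t,s['ft_force'],s['joint_pos'].round(2))
a=brass(p,W,.145); print('sleeve',len(a),a.mean(0),a.min(0),a.max(0))
hi=a[a[:,2]>t[2]-.0085+.031]; print('top ring',len(hi),hi.min(0),hi.max(0))
side=a[a[:,2]<t[2]-.0085+.028]
f=least_squares(lambda q:np.hypot(side[:,0]-q[0],side[:,1]-q[1])-.023,[.6885,-.117],loss='soft_l1',f_scale=.001); print('cyl axis',f.x,np.median(abs(f.fun)))
b=W[(np.hypot(W[...,0]-.6885,W[...,1]+.1173)<.03)&(W[...,2]>.085)&(W[...,2]<.097)]
f=least_squares(lambda q:np.hypot(b[:,0]-q[0],b[:,1]-q[1])-.0155,[.6885,-.117],loss='soft_l1',f_scale=.001); print('post axis',len(b),f.x,np.median(abs(f.fun)))
w,e=pose(38,0)
for b in(.112,.084): cmd([.6893,-.1169,b+.0085],w)
E
```

```text
[ 0.6893 -0.1196  0.1741] [ 0.2704  0.3166 -2.9678] [-0.34  0.5   1.31 -0.    1.34 -2.57]
sleeve 557 [ 0.6849 -0.1246  0.1879] [ 0.6647 -0.1449  0.1663] [ 0.7119 -0.0977  0.2095]
top ring 150 [ 0.6647 -0.1444  0.1966] [ 0.7113 -0.0977  0.2095]
cyl axis [ 0.6888 -0.1203] 0.0019431167864324486
post axis 76 [ 0.6905 -0.1169] 0.0010230997030235304
clock 21.12 w [-0.001 -0.    -0.002] d [-0.0022  0.0029  0.0715] rows>= 2
clock 21.12 w [-0.001 -0.    -0.002] d [-0.0022  0.003   0.1088] rows>= 2
```

{"api": "move_arm", "payload": {"commands": [{"wx": 0,"wy": 0,"wz": 0,"dx": -0.001,"dy": 0.0015,"dz": 0.005,"grip": -1},{"wx": 0,"wy": 0,"wz": 0,"dx": -0.0022,"dy": 0.003,"dz": 0.015,"grip": -1},{"wx": 0,"wy": 0,"wz": 0,"dx": -0.0022,"dy": 0.003,"dz": 0.03,"grip": -1},{"wx": 0,"wy": 0,"wz": 0,"dx": -0.0022,"dy": 0.003,"dz": 0.046,"grip": -1},{"wx": 0,"wy": 0,"wz": 0,"dx": -0.0022,"dy": 0.003,"dz": 0.06,"grip": -1},{"wx": 0,"wy": 0,"wz": 0,"dx": -0.0022,"dy": 0.003,"dz": 0.068,"grip": -1},{"wx": 0,"wy": 0,"wz": 0,"dx": -0.0022,"dy": 0.003,"dz": 0.071,"grip": -1},{"wx": 0,"wy": 0,"wz": 0,"dx": -0.0022,"dy": 0.003,"dz": 0.071,"grip": -1}], "squeeze": 60}}

```text
clock: 21.78
eef_pos: [0.6889, -0.1156, 0.1195]
orientation: [1.019, -2.97, 0.001]
ft_force: [-1.1, 0.9, -2.3]
finger_gap: 0.0439
gripper_force: 61.8
```

```bash
python3 - <<'E'
from h import *
np.set_printoptions(precision=4,suppress=True)
p,W=cloud('scene'); s=ctrl.state(); t=s['eef_pos']; print(t,s['ft_force'],s['wrist_torque'])
a=brass(p,W,.105); side=a[a[:,2]<t[2]-.0085+.028]
f=least_squares(lambda q:np.hypot(side[:,0]-q[0],side[:,1]-q[1])-.023,[.6885,-.117],loss='soft_l1',f_scale=.001); print('cyl axis',len(side),f.x)
w,e=pose(38,0)
for b in(.095,.08): cmd([.6893,-.1169,b+.0085],w)
E
```

```text
[ 0.6894 -0.1158  0.1205] [ 0.5179 -0.2576 -0.987 ] [ 0.0175 -0.0356 -0.0093]
cyl axis 324 [ 0.6886 -0.1152]
clock 21.83 w [-0.001 -0.    -0.001] d [ 0.001  -0.001   0.0227] rows>= 1
clock 21.83 w [-0.001 -0.    -0.001] d [ 0.001  -0.001   0.0427] rows>= 1
```

{"api": "move_arm", "payload": {"commands": [{"wx": 0,"wy": 0,"wz": 0,"dx": 0.0006,"dy": -0.0016,"dz": 0.004,"grip": -1},{"wx": 0,"wy": 0,"wz": 0,"dx": 0.0006,"dy": -0.0016,"dz": 0.011,"grip": -1},{"wx": 0,"wy": 0,"wz": 0,"dx": 0.0006,"dy": -0.0016,"dz": 0.018,"grip": -1},{"wx": 0,"wy": 0,"wz": 0,"dx": 0.0006,"dy": -0.0016,"dz": 0.025,"grip": -1}], "squeeze": 60}}

```text
clock: 22.17
eef_pos: [0.69, -0.1172, 0.1019]
orientation: [-1.02, 2.971, -0.003]
ft_force: [-0.9, -0.4, -1.6]
finger_gap: 0.0438
gripper_force: 61.8
```

{"api": "move_arm", "payload": {"commands": [{"wx": 0,"wy": 0,"wz": 0,"dx": 0,"dy": 0,"dz": 0.005,"grip": -1},{"wx": 0,"wy": 0,"wz": 0,"dx": 0,"dy": 0,"dz": 0.009,"grip": -1},{"wx": 0,"wy": 0,"wz": 0,"dx": 0,"dy": 0,"dz": 0.012,"grip": -1},{"wx": 0,"wy": 0,"wz": 0,"dx": 0,"dy": 0,"dz": 0.0135,"grip": -1},{"wx": 0,"wy": 0,"wz": 0,"dx": 0,"dy": 0,"dz": 0.015,"grip": -1},{"wx": 0,"wy": 0,"wz": 0,"dx": 0,"dy": 0,"dz": 0.016,"grip": -1}]}}

```text
clock: 22.67
eef_pos: [0.69, -0.1171, 0.0903]
orientation: [-1.02, 2.971, -0.003]
ft_force: [0.1, 0.5, -2.5]
finger_gap: 0.0443
gripper_force: 61.8
```

{"api": "move_arm", "payload": {"commands": [{"wx": 0,"wy": 0,"wz": 0,"dx": 0,"dy": 0,"dz": 0.0013,"grip": -1},{"wx": 0,"wy": 0,"wz": 0,"dx": 0,"dy": 0,"dz": 0.0027,"grip": -1},{"wx": 0,"wy": 0,"wz": 0,"dx": 0,"dy": 0,"dz": 0.004,"grip": -1},{"wx": 0,"wy": 0,"wz": 0,"dx": 0,"dy": 0,"dz": 0.004,"grip": -1}]}}

```text
clock: 23.0
eef_pos: [0.6898, -0.117, 0.087]
orientation: [-1.02, 2.971, -0.002]
ft_force: [-0.8, 0.5, -2.4]
finger_gap: 0.0437
gripper_force: 61.8
```

{"api": "move_arm", "payload": {"commands": [{"wx": 0,"wy": 0,"wz": 0,"dx": 0,"dy": 0,"dz": 0.0013,"grip": -1},{"wx": 0,"wy": 0,"wz": 0,"dx": 0,"dy": 0,"dz": 0.002,"grip": -1},{"wx": 0,"wy": 0,"wz": 0,"dx": 0,"dy": 0,"dz": 0.002,"grip": -1}]}}

```text
clock: 23.25
eef_pos: [0.6901, -0.1171, 0.0865]
orientation: [-1.02, 2.971, -0.003]
ft_force: [-3.5, 0.5, 5.1]
finger_gap: 0.0439
gripper_force: 62.3
```

{"api": "move_arm", "payload": {"commands": [{"wx": 0,"wy": 0,"wz": 0,"dx": 0,"dy": 0,"dz": 0,"grip": 0.3},{"wx": 0,"wy": 0,"wz": 0,"dx": 0,"dy": 0,"dz": 0,"grip": 1},{"wx": 0,"wy": 0,"wz": 0,"dx": 0,"dy": 0,"dz": 0,"grip": 1},{"wx": 0,"wy": 0,"wz": 0,"dx": 0,"dy": 0,"dz": 0,"grip": 1},{"wx": 0,"wy": 0,"wz": 0,"dx": 0,"dy": 0,"dz": -0.03,"grip": 1},{"wx": 0,"wy": 0,"wz": 0,"dx": 0,"dy": 0,"dz": -0.075,"grip": 1},{"wx": 0,"wy": 0,"wz": 0,"dx": 0,"dy": 0,"dz": -0.12,"grip": 1},{"wx": 0,"wy": 0,"wz": 0,"dx": 0,"dy": 0,"dz": -0.15,"grip": 1}]}}

```text
clock: 23.92
eef_pos: [0.6909, -0.1173, 0.2017]
orientation: [-1.019, 2.968, -0.006]
ft_force: [0.9, -0.4, 1.1]
finger_gap: 0.0855
gripper_force: 0.0
```

```bash
python3 - <<'E'
from h import *
np.set_printoptions(precision=4,suppress=True)
p,W=cloud('scene'); s=ctrl.state(); t=s['eef_pos']; print(t,s['ft_force'])
a=brass(p,W,.06); a=a[a[:,2]<.118]; print('sleeve',len(a),a.min(0),np.percentile(a[:,2],[2,50,98]))
hi=a[abs(a[:,2]-.112)<.003]; print(len(hi),np.median(hi[:,2]),circ(hi),np.linalg.lstsq(np.c_[hi[:,:2],np.ones(len(hi))],hi[:,2],rcond=None)[0][:2])
for nm,c,r,z in(('cap',C,.06,.036),):
    b=near(W,c,r,z,.045); print(nm,circ(b))
for az in(38,0,-20):
    w,e=pose(az,0); cmd(C+[0,0,.12],w)
E
```

```text
[ 0.6931 -0.118   0.207 ] [ 2.0226 -0.6154  3.4757]
sleeve 379 [ 0.6643 -0.1407  0.0765] [0.0803 0.1012 0.1132]
101 0.11118301864150804 [ 0.6889 -0.1182  0.0216] [0.0032 0.0004]
cap [0.4809 0.0733 0.0205]
clock 23.97 w [-0.007  0.004 -0.001] d [0.0669 0.376  0.1116] rows>= 8
clock 23.97 w [-0.005  0.006  0.421] d [0.0669 0.376  0.1116] rows>= 8
clock 23.97 w [-0.004  0.007  0.643] d [0.0669 0.376  0.1116] rows>= 9
```

{"api": "move_arm", "payload": {"commands": [{"wx": 0,"wy": 0,"wz": 0,"dx": 0.005,"dy": 0.03,"dz": 0,"grip": 1},{"wx": 0,"wy": 0,"wz": 0,"dx": 0.015,"dy": 0.083,"dz": 0,"grip": 1},{"wx": 0,"wy": 0,"wz": 0,"dx": 0.024,"dy": 0.136,"dz": 0.01,"grip": 1},{"wx": 0,"wy": 0,"wz": 0,"dx": 0.034,"dy": 0.19,"dz": 0.025,"grip": 1},{"wx": 0,"wy": 0,"wz": 0,"dx": 0.043,"dy": 0.242,"dz": 0.045,"grip": 1},{"wx": 0,"wy": 0,"wz": 0,"dx": 0.052,"dy": 0.292,"dz": 0.065,"grip": 1},{"wx": 0,"wy": 0,"wz": 0,"dx": 0.06,"dy": 0.335,"dz": 0.085,"grip": 1},{"wx": 0,"wy": 0,"wz": 0,"dx": 0.065,"dy": 0.362,"dz": 0.1,"grip": 1}]}}

```text
clock: 24.63
eef_pos: [0.481, 0.0694, 0.121]
orientation: [1.021, -2.969, 0.0]
ft_force: [-0.1, -0.7, -0.4]
finger_gap: 0.0854
gripper_force: 0.0
```

```bash
python3 - <<'E'
from h import *
w,e=pose(38,0); print(ctrl.state()['eef_pos']); cmd(C+[0,0,.05],w); cmd(C+[0,0,.0065],w)
E
```

```text
[0.48102742 0.06943928 0.121044  ]
clock 24.63 w [ 0.    -0.001 -0.   ] d [-0.0036  0.0038  0.0947] rows>= 2
clock 24.63 w [ 0.    -0.001 -0.   ] d [-0.0037  0.0037  0.1527] rows>= 3
```

{"api": "move_arm", "payload": {"commands": [{"wx": 0,"wy": 0,"wz": 0,"dx": 0,"dy": 0.008,"dz": 0.01,"grip": 1},{"wx": 0,"wy": 0,"wz": 0,"dx": 0,"dy": 0.008,"dz": 0.03,"grip": 1},{"wx": 0,"wy": 0,"wz": 0,"dx": 0,"dy": 0.008,"dz": 0.055,"grip": 1},{"wx": 0,"wy": 0,"wz": 0,"dx": 0,"dy": 0.008,"dz": 0.075,"grip": 1},{"wx": 0,"wy": 0,"wz": 0,"dx": 0,"dy": 0.008,"dz": 0.085,"grip": 1},{"wx": 0,"wy": 0,"wz": 0,"dx": 0,"dy": 0.008,"dz": 0.09,"grip": 1},{"wx": 0,"wy": 0,"wz": 0,"dx": 0,"dy": 0.008,"dz": 0.09,"grip": 1}]}}

```text
clock: 25.22
eef_pos: [0.4812, 0.0716, 0.0547]
orientation: [1.019, -2.971, 0.002]
ft_force: [-0.3, 0.4, 0.2]
finger_gap: 0.0851
gripper_force: 0.0
```

```bash
python3 - <<'E'
from h import *
w,e=pose(38,0); print(ctrl.state()['eef_pos']); tips(); cmd(C+[0,0,.0075],w)
E
```

```text
[0.48115583 0.07162853 0.05473224]
tip 1 106 z95,max [-0.0203 -0.0158] |y|min 0.0419 x -0.0117 0.0121
tip -1 87 z95,max [-0.0234 -0.021 ] |y|min 0.0426 x 0.0014 0.0133
tcp [0.4812 0.0716 0.0547] gap 0.08508347254931993 f 0.0 [-0.34  0.36  0.19]
clock 25.27 w [-0.001 -0.    -0.001] d [-0.0011  0.0021  0.0639] rows>= 2
```

{"api": "move_arm", "payload": {"commands": [{"wx": 0,"wy": 0,"wz": 0,"dx": -0.001,"dy": 0.002,"dz": 0.012,"grip": 1},{"wx": 0,"wy": 0,"wz": 0,"dx": -0.001,"dy": 0.002,"dz": 0.028,"grip": 1},{"wx": 0,"wy": 0,"wz": 0,"dx": -0.001,"dy": 0.002,"dz": 0.044,"grip": 1},{"wx": 0,"wy": 0,"wz": 0,"dx": -0.001,"dy": 0.002,"dz": 0.056,"grip": 1},{"wx": 0,"wy": 0,"wz": 0,"dx": -0.001,"dy": 0.002,"dz": 0.062,"grip": 1},{"wx": 0,"wy": 0,"wz": 0,"dx": -0.001,"dy": 0.002,"dz": 0.064,"grip": 1},{"wx": 0,"wy": 0,"wz": 0,"dx": -0.001,"dy": 0.002,"dz": 0.064,"grip": 1}]}}

```text
clock: 25.85
eef_pos: [0.4808, 0.0735, 0.0071]
orientation: [-1.02, 2.971, -0.002]
ft_force: [-0.1, 0.5, 0.3]
finger_gap: 0.0855
gripper_force: 0.0
```

{"api": "move_arm", "payload": {"commands": [{"wx": 0,"wy": 0,"wz": 0,"dx": 0,"dy": 0,"dz": 0,"grip": 0.2},{"wx": 0,"wy": 0,"wz": 0,"dx": 0,"dy": 0,"dz": 0,"grip": -1},{"wx": 0,"wy": 0,"wz": 0,"dx": 0,"dy": 0,"dz": 0,"grip": -1},{"wx": 0,"wy": 0,"wz": 0,"dx": 0,"dy": 0,"dz": 0,"grip": -1},{"wx": 0,"wy": 0,"wz": 0,"dx": 0,"dy": 0,"dz": 0,"grip": -1},{"wx": 0,"wy": 0,"wz": 0,"dx": 0,"dy": 0,"dz": 0,"grip": -1},{"wx": 0,"wy": 0,"wz": 0,"dx": 0,"dy": 0,"dz": 0,"grip": -1}], "squeeze": 70}}

```text
clock: 26.43
eef_pos: [0.4814, 0.0735, 0.0082]
orientation: [-1.019, 2.97, -0.003]
ft_force: [-1.2, -1.0, 5.7]
finger_gap: 0.0403
gripper_force: 70.2
```

```bash
python3 - <<'E'
from h import *
np.set_printoptions(precision=4,suppress=True)
s=ctrl.state(); t=s['eef_pos']; print(t,t-C,s['ft_force'],s['finger_gap'],s['gripper_force'])
w,e=pose(38,0); cmd([.6895,-.117,.19],w)
E
```

```text
[0.4814 0.0735 0.0082] [0.0001 0.0002 0.0082] [-1.1653 -0.9858  5.6565] 0.040335175325639315 70.2091509103775
clock 26.43 w [-0.002  0.    -0.001] d [-0.0631 -0.3714 -0.2415] rows>= 9
```

{"api": "move_arm", "payload": {"commands": [{"wx": 0,"wy": 0,"wz": 0,"dx": 0,"dy": 0,"dz": -0.025,"grip": -1},{"wx": 0,"wy": 0,"wz": 0,"dx": 0,"dy": 0,"dz": -0.075,"grip": -1},{"wx": 0,"wy": 0,"wz": 0,"dx": -0.003,"dy": -0.015,"dz": -0.125,"grip": -1},{"wx": 0,"wy": 0,"wz": 0,"dx": -0.009,"dy": -0.05,"dz": -0.165,"grip": -1},{"wx": 0,"wy": 0,"wz": 0,"dx": -0.016,"dy": -0.095,"dz": -0.2,"grip": -1},{"wx": 0,"wy": 0,"wz": 0,"dx": -0.025,"dy": -0.145,"dz": -0.222,"grip": -1},{"wx": 0,"wy": 0,"wz": 0,"dx": -0.033,"dy": -0.195,"dz": -0.235,"grip": -1},{"wx": 0,"wy": 0,"wz": 0,"dx": -0.041,"dy": -0.245,"dz": -0.24,"grip": -1}], "squeeze": 70}}

```text
clock: 27.1
eef_pos: [0.6201, -0.0539, 0.1907]
orientation: [-1.019, 2.967, -0.007]
ft_force: [1.1, 0.5, -0.8]
finger_gap: 0.0404
gripper_force: 70.9
```

{"api": "move_arm", "payload": {"commands": [{"wx": 0,"wy": 0,"wz": 0,"dx": -0.008,"dy": -0.042,"dz": 0,"grip": -1},{"wx": 0,"wy": 0,"wz": 0,"dx": -0.014,"dy": -0.078,"dz": 0,"grip": -1},{"wx": 0,"wy": 0,"wz": 0,"dx": -0.018,"dy": -0.105,"dz": 0,"grip": -1},{"wx": 0,"wy": 0,"wz": 0,"dx": -0.021,"dy": -0.12,"dz": 0,"grip": -1},{"wx": 0,"wy": 0,"wz": 0,"dx": -0.022,"dy": -0.126,"dz": 0,"grip": -1},{"wx": 0,"wy": 0,"wz": 0,"dx": -0.022,"dy": -0.126,"dz": 0,"grip": -1},{"wx": 0,"wy": 0,"wz": 0,"dx": -0.022,"dy": -0.126,"dz": 0,"grip": -1}]}}

```text
clock: 27.68
eef_pos: [0.6882, -0.1163, 0.1873]
orientation: [1.02, -2.971, 0.001]
ft_force: [-0.4, 0.7, -0.6]
finger_gap: 0.0401
gripper_force: 70.9
```

```bash
python3 - <<'E'
from h import *
np.set_printoptions(precision=4,suppress=True)
p,W=cloud('scene'); s=ctrl.state(); t=s['eef_pos']; print(s['clock'],t,s['ft_force'],s['finger_gap'])
v=cv2.cvtColor(p,cv2.COLOR_BGR2HSV); m=((v[...,0]<6)|(v[...,0]>174))&(v[...,1]>150)
z=t[2]-.0082+.010; k=m&(np.hypot(W[...,0]-t[0],W[...,1]-t[1])<.05)
a=W[k]; print('red',len(a),a.min(0),a.max(0))
print('flange top',rim(W,m,t,z,.032,.004))
side=a[abs(a[:,2]-(z-.005))<.0045]; side=side[np.hypot(side[:,0]-t[0],side[:,1]-t[1])>.026]
f=least_squares(lambda q:np.hypot(side[:,0]-q[0],side[:,1]-q[1])-.032,t[:2],loss='soft_l1',f_scale=.001); print('foot axis',len(side),f.x,np.median(abs(f.fun)))
b=W[(np.hypot(W[...,0]-.6885,W[...,1]+.1173)<.03)&(W[...,2]>.113)&(W[...,2]<.132)]
f=least_squares(lambda q:np.hypot(b[:,0]-q[0],b[:,1]-q[1])-.009,[.6885,-.117],loss='soft_l1',f_scale=.001); print('neck axis',len(b),f.x,np.median(abs(f.fun)))
b=brass(p,W,.06); b=b[b[:,2]<.11]
f=least_squares(lambda q:np.hypot(b[:,0]-q[0],b[:,1]-q[1])-.023,[.6885,-.117],loss='soft_l1',f_scale=.001); print('sleeve axis',len(b),f.x,np.median(abs(f.fun)))
w,e=pose(38,0); cmd([.6893,-.117,.19],w)
cv2.imwrite('pics/c1.png',cv2.resize(p[120:300,340:520],None,fx=3,fy=3,interpolation=cv2.INTER_CUBIC))
E
```

```text
27.7333 [ 0.6881 -0.116   0.1874] [-0.3468 -0.3775 -0.8394] 0.03998846881464367
red 752 [ 0.6541 -0.1482  0.1789] [ 0.71   -0.0898  0.2249]
flange top (array([ 0.6869, -0.1168]), np.float64(0.0009614989093097541), 244)
foot axis 143 [ 0.6893 -0.1152] 0.0012590923489079198
neck axis 95 [ 0.6894 -0.1186] 0.0012702103598568153
sleeve axis 294 [ 0.6909 -0.1169] 0.001194932972962269
clock 27.73 w [-0.    -0.    -0.001] d [-0.0004 -0.0021 -0.0034] rows>= 1
```

{"api": "move_arm", "payload": {"commands": [{"wx": 0,"wy": 0,"wz": 0,"dx": 0,"dy": -0.002,"dz": 0.005,"grip": -1},{"wx": 0,"wy": 0,"wz": 0,"dx": 0,"dy": -0.0021,"dz": 0.016,"grip": -1},{"wx": 0,"wy": 0,"wz": 0,"dx": 0,"dy": -0.0021,"dz": 0.03,"grip": -1},{"wx": 0,"wy": 0,"wz": 0,"dx": 0,"dy": -0.0021,"dz": 0.04,"grip": -1},{"wx": 0,"wy": 0,"wz": 0,"dx": 0,"dy": -0.0021,"dz": 0.046,"grip": -1},{"wx": 0,"wy": 0,"wz": 0,"dx": 0,"dy": -0.0021,"dz": 0.049,"grip": -1},{"wx": 0,"wy": 0,"wz": 0,"dx": 0,"dy": -0.0021,"dz": 0.049,"grip": -1}], "squeeze": 70}}

```text
clock: 28.32
eef_pos: [0.6892, -0.1179, 0.1497]
orientation: [1.02, -2.97, 0.001]
ft_force: [-0.0, 0.2, -1.5]
finger_gap: 0.04
gripper_force: 70.9
```

```bash
python3 - <<'E'
from h import *
np.set_printoptions(precision=4,suppress=True)
p,W=cloud('scene'); s=ctrl.state(); t=s['eef_pos']; print(s['clock'],t,s['ft_force'],s['wrist_torque'])
w,e=pose(38,0); cmd([.6892,-.1172,.14],w)
cv2.imwrite('pics/c2.png',cv2.resize(p[160:280,370:500],None,fx=5,fy=5,interpolation=cv2.INTER_CUBIC))
E
```

```text
28.3667 [ 0.6896 -0.118   0.1505] [ 0.1785 -0.0831  0.3568] [-0.0272 -0.0227 -0.0534]
clock 28.37 w [-0.001 -0.    -0.001] d [-0.0003  0.0012  0.014 ] rows>= 1
```

View pics/c2.png

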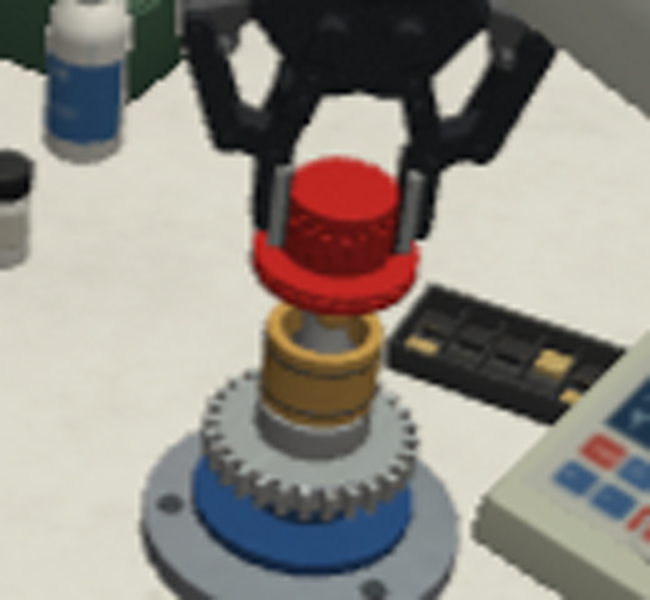

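The stack is clean: flange (300,510), gear (310,440) and sleeve (322,370). The cap at (335,240) is held level over the neck. Lowering slowly onto the domes.

{"api": "move_arm", "payload": {"commands": [{"wx": 0,"wy": 0,"wz": 0,"dx": 0,"dy": 0.0008,"dz": 0.003,"grip": -1},{"wx": 0,"wy": 0,"wz": 0,"dx": 0,"dy": 0.0008,"dz": 0.007,"grip": -1},{"wx": 0,"wy": 0,"wz": 0,"dx": 0,"dy": 0.0008,"dz": 0.011,"grip": -1},{"wx": 0,"wy": 0,"wz": 0,"dx": 0,"dy": 0.0008,"dz": 0.014,"grip": -1},{"wx": 0,"wy": 0,"wz": 0,"dx": 0,"dy": 0.0008,"dz": 0.016,"grip": -1}], "squeeze": 80}}

```text
clock: 28.78
eef_pos: [0.6892, -0.1176, 0.1385]
orientation: [1.02, -2.971, 0.002]
ft_force: [0.8, -0.4, -1.2]
finger_gap: 0.0401
gripper_force: 80.8
```

{"api": "move_arm", "payload": {"commands": [{"wx": 0,"wy": 0,"wz": 0,"dx": 0,"dy": 0,"dz": 0.002,"grip": -1},{"wx": 0,"wy": 0,"wz": 0,"dx": 0,"dy": 0,"dz": 0.004,"grip": -1},{"wx": 0,"wy": 0,"wz": 0,"dx": 0,"dy": 0,"dz": 0.006,"grip": -1}], "squeeze": 80}}

```text
clock: 29.03
eef_pos: [0.6899, -0.1178, 0.1351]
orientation: [-1.019, 2.97, -0.004]
ft_force: [-0.8, -0.1, 2.5]
finger_gap: 0.0399
gripper_force: 81.3
```

{"api": "move_arm", "payload": {"commands": [{"wx": 0,"wy": 0,"wz": 0,"dx": 0,"dy": 0,"dz": 0.002,"grip": -1},{"wx": 0,"wy": 0,"wz": 0,"dx": 0,"dy": 0,"dz": 0.004,"grip": -1},{"wx": 0,"wy": 0,"wz": 0,"dx": 0,"dy": 0,"dz": 0.006,"grip": -1},{"wx": 0,"wy": 0,"wz": 0,"dx": 0,"dy": 0,"dz": 0.008,"grip": -1}]}}

```text
clock: 29.37
eef_pos: [0.6894, -0.1177, 0.1282]
orientation: [-1.02, 2.971, -0.003]
ft_force: [-0.4, 1.5, 0.8]
finger_gap: 0.0401
gripper_force: 81.3
```

{"api": "move_arm", "payload": {"commands": [{"wx": 0,"wy": 0,"wz": 0,"dx": 0,"dy": 0,"dz": 0.002,"grip": -1},{"wx": 0,"wy": 0,"wz": 0,"dx": 0,"dy": 0,"dz": 0.004,"grip": -1},{"wx": 0,"wy": 0,"wz": 0,"dx": 0,"dy": 0,"dz": 0.006,"grip": -1},{"wx": 0,"wy": 0,"wz": 0,"dx": 0,"dy": 0,"dz": 0.008,"grip": -1}]}}

```text
clock: 29.7
eef_pos: [0.6891, -0.1176, 0.1218]
orientation: [1.02, -2.971, 0.002]
ft_force: [0.4, 0.4, -1.6]
finger_gap: 0.0396
gripper_force: 81.2
```

{"api": "move_arm", "payload": {"commands": [{"wx": 0,"wy": 0,"wz": 0,"dx": 0,"dy": 0,"dz": 0.0015,"grip": -1},{"wx": 0,"wy": 0,"wz": 0,"dx": 0,"dy": 0,"dz": 0.003,"grip": -1},{"wx": 0,"wy": 0,"wz": 0,"dx": 0,"dy": 0,"dz": 0.003,"grip": -1}]}}

```text
clock: 29.95
eef_pos: [0.6894, -0.1177, 0.1203]
orientation: [-1.02, 2.971, -0.003]
ft_force: [-1.3, -0.0, 1.1]
finger_gap: 0.0402
gripper_force: 81.2
```

{"api": "move_arm", "payload": {"commands": [{"wx": 0,"wy": 0,"wz": 0,"dx": 0,"dy": 0,"dz": 0.001,"grip": -1},{"wx": 0,"wy": 0,"wz": 0,"dx": 0,"dy": 0,"dz": 0.0015,"grip": -1}]}}

```text
clock: 30.12
eef_pos: [0.6896, -0.1177, 0.1203]
orientation: [-1.02, 2.971, -0.003]
ft_force: [-3.2, 1.3, 8.3]
finger_gap: 0.0397
gripper_force: 82.0
```

Seated at TCP 0.1203 as predicted, with the force rising there. Release, rise clear and check.

{"api": "move_arm", "payload": {"commands": [{"wx": 0,"wy": 0,"wz": 0,"dx": 0,"dy": 0,"dz": 0,"grip": 0.2},{"wx": 0,"wy": 0,"wz": 0,"dx": 0,"dy": 0,"dz": 0,"grip": 1},{"wx": 0,"wy": 0,"wz": 0,"dx": 0,"dy": 0,"dz": 0,"grip": 1},{"wx": 0,"wy": 0,"wz": 0,"dx": 0,"dy": 0,"dz": 0,"grip": 1},{"wx": 0,"wy": 0,"wz": 0,"dx": 0,"dy": 0,"dz": -0.03,"grip": 1},{"wx": 0,"wy": 0,"wz": 0,"dx": 0,"dy": 0,"dz": -0.08,"grip": 1},{"wx": 0,"wy": 0,"wz": 0,"dx": 0,"dy": 0,"dz": -0.13,"grip": 1},{"wx": 0,"wy": 0,"wz": 0,"dx": 0,"dy": 0,"dz": -0.15,"grip": 1}]}}

```text
clock: 30.78
eef_pos: [0.6915, -0.1183, 0.2378]
orientation: [-1.018, 2.965, -0.01]
ft_force: [0.5, 0.0, 2.2]
finger_gap: 0.0857
gripper_force: 0.0
```

{"api": "move_arm", "payload": {"commands": [{"wx": 0,"wy": 0,"wz": 0,"dx": 0,"dy": 0,"dz": 0,"grip": 1},{"wx": 0,"wy": 0,"wz": 0,"dx": 0,"dy": 0,"dz": 0,"grip": 1},{"wx": 0,"wy": 0,"wz": 0,"dx": 0,"dy": 0,"dz": 0,"grip": 1}]}}

```text
clock: 31.03
eef_pos: [0.6886, -0.1173, 0.2299]
orientation: [1.019, -2.97, 0.0]
ft_force: [0.1, 0.4, 0.1]
finger_gap: 0.0854
gripper_force: 0.0
```

```bash
python3 - <<'E'
from h import *
np.set_printoptions(precision=4,suppress=True)
p,W=cloud('scene'); s=ctrl.state(); print(s['clock'],s['eef_pos'],s['ft_force'],s['finger_gap'])
v=cv2.cvtColor(p,cv2.COLOR_BGR2HSV); m=((v[...,0]<6)|(v[...,0]>174))&(v[...,1]>150)
a=W[m&(np.hypot(W[...,0]-.6885,W[...,1]+.1173)<.05)]; h=a[a[:,2]>.142]; print('cap top (want .150)',len(h),np.median(h[:,2]),h[:,:2].mean(0)); f=a[abs(a[:,2]-.122)<.004]; print('foot top (.122)',np.median(f[:,2]))
b=brass(p,W,.07); b=b[b[:,2]<.13]; print('brass z',np.percentile(b[:,2],[3,97]))
b=W[blue(p)&(np.hypot(W[...,0]-.6885,W[...,1]+.1173)<.05)]; print('blue z',np.percentile(b[:,2],[50,97]))
for n,c,r in(('vial',(.7486,.0951),.045),('stamp',(.6042,.0936),.045),('tape',(.7841,.2305),.045)):
    q=near(W,c,r,.005,.3); print(n,q[:,:2].mean(0))
cv2.imwrite('pics/end.png',cv2.resize(p[120:300,300:520],None,fx=3,fy=3,interpolation=cv2.INTER_CUBIC))
E
```

```text
31.0833 [ 0.6883 -0.1172  0.2292] [ 0.8796 -0.4995 -0.1143] 0.08547321488561638
cap top (want .150) 274 0.14914146738312706 [ 0.6858 -0.1208]
foot top (.122) 0.12168961105663711
brass z [0.0797 0.104 ]
blue z [0.0276 0.4617]
vial [0.7485 0.0951]
stamp [0.6041 0.0937]
tape [0.7794 0.2304]
```

```bash
python3 -c "
from rig import ctrl
print(ctrl.job_done())"
```

```text
the job is handed in; nothing more can be done
None
```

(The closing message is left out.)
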